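# Load two cassettes into a spring-arm feeder

## Task

Load the cassette feeder: push its sprung arm up the slope until the pointer stands at the third long mark after zero and leave it there, held by the ratchet. Take the two tissue cassettes from the rack and slip them edge-on into the gap between gate and arm, so that they stand on the deck one behind the other against the gate. Then trip the ratchet with its thumb tab so that the arm closes on the pair and the pointer comes back to the second mark; leave the timer, the petri dish and the marker where they are.

Things in the scene. Friction and masses are not known exactly. Their poses are not given: they have to be found in the camera images.
- magazine: Sloping deck of the feeder, a white wedge-shaped housing fixed to the bench (185 mm deep, 266 wide, 20 high in front, 125 behind). x: up the slope, which rises 30 degrees away from the robot; y: left along it; z: square out of it. Origin: on the deck surface, mid-foot of the gate's up-slope face. The deck spans x -65 to 135, y -146 to 116 mm. Gate: steel plate, x -6 to 0, 26 wide along y, 30 high.
- bay (a point): On the deck (the bay's floor), 8 mm up-slope of the gate: where the two cassettes meet when loaded. They stand side by side with thickness along magazine x, width along y, height along z: centres at magazine x 4 and 12, y 0, z 20 mm, and lean on the gate by the slope. Guides 9 mm high at y -17 and +17 mm (inner faces, x -6 to 28) leave a cassette 3 mm each side. Let go 20 mm up, a cassette slides home by itself.
- tension_arm (a joint): Angle of the sprung arm, rad. 0: nose on the gate, pointer at the lowest mark, zero, where it starts; grows as it swings up-slope, end stop 0.43. Long marks 0 to 4: 0, 0.090, 0.179, 0.267, 0.355 (one 8 mm cassette each). Spring: 0.36 N m at 0, 0.60 at mark 3. A ratchet catches it 0.01 below each mark 1 to 4: push 0.01 to 0.05 past a mark and let it back. At mark 3 it then reads 0.25 to 0.26 and gate to nose is 23 mm.
- hinge_foot (a point): Foot of the arm's hinge on the deck, at (32, 90, 0) mm in the magazine frame; its axis is square to the deck. From here the aluminium arm (18 mm wide at most, top 19 mm above the deck) crosses the deck to the right, past the bay (its round-topped grey nose, 90 mm from the hinge and 21 mm high, closes the bay up-slope) to the scale on the right.
- push_knob (a point): Middle of the upright black knob on the arm, 17 mm in diameter, from 19 to 45 mm above the deck; this point is 33 mm above the deck, 165 mm from the hinge, and at zero about at (10, -74, 33) mm in the magazine frame. Push it up the slope (4 to 8 N): it follows an arc about the hinge, 15 mm a mark.
- pointer_tip (a point): Tip of the arm's black pointer over the white scale on the right of the deck, 208 mm from the hinge, 12 mm above the deck.
- mark_3 (a point): The third long mark after zero on the scale (not counting zero, the mark nearest the deck's low edge; short marks lie half-way), on the deck 208 mm from the hinge: the pointer tip stands over it (within 3 mm) when the arm is held by the third tooth.
- mark_2 (a point): The second long mark after zero on the scale, on the deck 208 mm from the hinge: the pointer tip stands over it when the arm rests on two cassettes.
- pawl (a joint): Angle of the ratchet pawl, rad: 0 engaged (a spring keeps it there), growing as its tab is pushed to the left (+y of the magazine); the arm comes free at 0.06 to 0.09, end stop at 0.13. Pushing takes 1 to 4 N.
- pawl_tab (a point): The pawl's upright dark steel thumb tab, 18 mm along x by 7 mm along y, down-slope of the arm, up to 36 mm above the deck; this point is at its middle, 27 mm above the deck, about at (-36, -37, 27) mm in the magazine frame when engaged. Push it 12 to 15 mm to the left, from its right-hand side.
- cassette_a_center (a point): Centre (half-way up) of a closed white plastic tissue cassette, a flat perforated box 8 mm thick (its x), 28.5 mm wide (its y), 40 mm tall (its z), 14 to 28 g. It stands on its short edge in the rack, its bottom 5 mm above the bench. The two are alike; either may go first.
- cassette_b_center (a point): Centre (half-way up) of the other cassette, of the same size, in the same rack, 60 mm away along the rack's x.
- rack: Low aluminium cassette rack fixed to the bench: base plate 94 x 66 x 5 mm (origin under its centre), three places at x -30, 0 and 30 mm (the middle one empty); each is a pair of fins 21 mm wide along y, up to 27 mm above the bench, 9.2 mm apart. The cassettes' narrow edges (28.5 mm apart along y) stick out beyond the fins on both sides.
- timer: Bystander: white lab timer, 64 x 64 x 19 mm, origin under its centre.
- petri_dish_0: Bystander: closed petri dish, 59 mm across, 15 mm high, origin under its centre.
- marker_a: Bystander: marker pen lying on the bench, 135 mm long, 17 mm thick, origin under its centre.

How it is judged (in metres and radians):
On the way, in this order (a step that is already met when the one before it is completed fails the run):
1. the sprung arm stands at the third mark, held by the ratchet alone (value of joint tension_arm between 0.235 and 0.285 rad and contact force between the fingers and tension_arm below 0.1 N), for 0.3 s.
2. both cassettes stand on the deck in the gap between gate and arm, the arm still held at the third mark (value of joint tension_arm between 0.235 and 0.285 rad and x of cassette_a_center in the frame of magazine between 0 and 0.022 m and y of cassette_a_center in the frame of magazine between -0.006 and 0.006 m and z of cassette_a_center in the frame of magazine between 0.016 and 0.025 m and angle between the z axis of each of cassette_a_center, cassette_b_center and the z axis of magazine, either way round below 0.45 rad and angle between the x axis of each of cassette_a_center, cassette_b_center and the x axis of magazine, either way round below 0.45 rad and x of cassette_b_center in the frame of magazine between 0 and 0.022 m and y of cassette_b_center in the frame of magazine between -0.006 and 0.006 m and z of cassette_b_center in the frame of magazine between 0.016 and 0.025 m), for 0.2 s.
At the end, for the whole second after the job is handed in: The arm rests on the pair with its spring force, its pointer within 0.016 rad (3 mm) of the second mark; both cassettes stand on the deck (centres within 3.5 mm of their seated height), between the guides, flat against each other and the gate within 0.1 rad; the pawl has sprung back (value of joint tension_arm between 0.164 and 0.196 rad and x of cassette_a_center in the frame of magazine between 0 and 0.016 m and y of cassette_a_center in the frame of magazine between -0.006 and 0.006 m and z of cassette_a_center in the frame of magazine between 0.016 and 0.0235 m and angle between the z axis of each of cassette_a_center, cassette_b_center and the z axis of magazine, either way round below 0.1 rad and angle between the x axis of each of cassette_a_center, cassette_b_center and the x axis of magazine, either way round below 0.1 rad and x of cassette_b_center in the frame of magazine between 0 and 0.016 m and y of cassette_b_center in the frame of magazine between -0.006 and 0.006 m and z of cassette_b_center in the frame of magazine between 0.016 and 0.0235 m and (contact force between tension_arm and cassette_a above 1 N or contact force between tension_arm and cassette_b above 1 N) and value of joint pawl below 0.02 rad and linear speed of each of cassette_a, cassette_b below 0.02 m/s); the robot touches nothing.
It fails at once if the timer is moved more than 30 mm (distance of timer from where it was at the start of the episode above 0.03 m).
It fails at once if the petri dish is moved more than 30 mm (distance of petri_dish_0 from where it was at the start of the episode above 0.03 m).
It fails at once if the marker is moved more than 30 mm (distance of marker_a from where it was at the start of the episode above 0.03 m).
It also fails if it takes over 64 s, if anything falls off the work surface, if the arm or the gripper's body presses on something with over 40 N, if the wrist force passes 120 N, or if a joint passes its speed limit or range.

## Robot

A 6-joint arm with a two-finger parallel gripper is mounted at the origin on a cart in front of the work surface, level with it; the furniture and walls round the work are solid. World frame = base frame: x ahead of the robot, y to its left, z up, the work surface at z = 0. Lengths are in mm, angles in rad, forces in N, time in s.
With the tool pointing down it reaches from about 350 to 875 mm from the base axis. Payload 4.2 kg.
Tool frame: the origin (TCP) lies midway between the tips of the shut fingers; the grasp point (between the pads) lies 19 mm behind it (arm.grasp_offset is the distance from the TCP to the grasp point, in mm); z points along the fingers, y is the direction in which the jaws open and shut (so a half turn about z gives the same grasp; the last joint's range is limited). The gripper opens to 85 mm and grips with 20 to 120 N. Pads are 22 mm wide; open, the fingers measure 114 mm over their backs; the gripper's body (76 mm by 85 mm) begins 54 mm behind the grasp point. The pads swing forward as they close: fully open they stand 13 mm farther back than shut.
Start: joints at [-0.864, 0.385, 0.008, 0, -1.194, -0.259], TCP at [270.626, -563.348, 231.312] pointing down, gripper open.
Joint ranges: [-3.14, 3.14], [-1.21, 2.06], [-1.07, 1.41], [-3.16, 2.05], [-2.99, -0.16], [-3.1, 3.1]. Speed limits (rad/s): [2.79, 2.79, 3.14, 3.14, 3.14, 3.14].

## Interface

Orientations are given as a unit quaternion [x, y, z, w].
In Python, from bench import arm gives the robot as it stands.
- The arm moves only by the tool move_arm, never from a script. Its argument "moves" is a list of rows, each an object with "gripper": the gripper's target within -1 to 1 (fully open at 1, half-way at 0, shut at -1); "xyz": the shift along the tool's x, y, z in cm, a list of three; "angular": the turn, a rotation vector about the tool's x, y, z in rad, a list of three. In form: [{"gripper": gripper, "xyz": [dx, dy, dz], "angular": [wx, wy, wz]}, ...]. A call has 1 to 10 rows; each row is the pose to reach, as a shift and turn from the pose commanded when the call began, along the tool's axes at that moment; what a row does not reach only later rows make up. A row lasts 1/8 s, in which the tool goes at most 62.5 mm and 10.7 degrees, less where a joint would pass 70% of its speed; a pose out of reach is approached as far as the arm can. A call with a gripper value outside its range is refused whole. The fingers move at their own pace and stop on an object; the grip force is fixed at half the most. Time passes only in rows, so rows that repeat a pose let the fingers close. It gives the time, the measured TCP pose, the force and the opening at its end, in the units of the state.
- arm.read_state(): the state, without advancing time (a new reading comes with each control period).
- arm.get_image(name): name is "scene" or "side" or "wrist"; returns (picture, depth): 480x640x3 uint8, blue, green, red; 480x640 float32, mm along the optical axis (not along the pixel's ray), 0 where there is no reading.
- arm.get_calibration(name): a dict with "camera_matrix" (3x3 intrinsics, pixels), "k1" (the pictures are not rectified: a ray, as slopes to the right and down, at radius r is drawn at 1 + k1 r^2 times it, then the intrinsics apply), "R" (3x3) and "t" (3): a world point X has camera coordinates R X + t. Camera axes: x right, y down, z forward; pixel columns grow to the right and rows downward; lengths in mm; the calibration is good to about 2 mm. A picture is of the moment at which its call begins: read the wrist's pose just before it. get_calibration takes no time and is no camera call; for the wrist camera it gives the pose at the moment of the call.
- arm.job_done(): hands the job in, once; it reports no verdict.
The state is a dict: "clock": time; "joints": joint angles; "joint_vel": joint speeds; "joint_efforts": joint torques, N m; "position": TCP position; "ee_rot": TCP orientation; "contact_force": force on the tool from outside, world axes, zero at the start; "wrist_torque": the same for the moment, N m; "gripper_width": finger opening in mm.
Only numpy, scipy, OpenCV 4.12 (cv2) and the standard library are available. Lean on these libraries where they do the work, as an engineer would, in place of code of your own. Each camera call takes 0.05 s, during which the arm holds its last target. There are 200 camera calls.

## Working session

There is one attempt and no reset: what is moved stays moved. The work goes in short steps, Python scripts to look and compute and a tool call to move; the robot and the scene stay as the last step left them, time stands still between calls to the robot, and variables do not carry over. Pictures are saved under pics/ and viewed, about 8 in all and at most 12, crops included, and the job is handed in when it is done.

Besides the shell and the picture viewer there is one more tool, called after "Request:" by a JSON object that holds its "fn" and its "kwargs". move_arm: Moves the arm, as the interface text tells. Its arguments: {"type":"object","properties":{"moves":{"type":"array","items":{"type":"object","properties":{"gripper":{"type":"number"},"xyz":{"type":"array","items":{"type":"number"}},"angular":{"type":"array","items":{"type":"number"}}}}}},"required":["moves"]}

```bash
mkdir -p pics; ls
python3 - <<'E'
from bench import arm
import cv2,numpy as np
print(arm.read_state())
for n in("scene","side"):
    im,d=arm.get_image(n);cv2.imwrite(f"pics/{n}0.png",im);np.save(f"pics/{n}0.npy",d)
    print(n,arm.get_calibration(n))
E
```

```text
pics
{'clock': 0.0, 'joints': array([-8.64402584e-01,  3.85555998e-01,  6.59782965e-03, -5.21101380e-04,
       -1.19399510e+00, -2.58655170e-01]), 'joint_vel': array([-5.63418435e-04, -5.93016884e-04,  7.76913516e-05, -2.69230955e-04,
        3.47341995e-05, -3.35786031e-04]), 'joint_efforts': array([-3.28296255e-04, -3.92293954e+01,  1.88409698e+01,  4.18645307e+00,
       -4.55265123e-03, -9.74101397e-06]), 'position': array([ 270.3714554 , -562.82906238,  230.20768801]), 'ee_rot': array([-2.21910139e-01,  9.75066494e-01,  1.06770584e-03, -2.85908128e-04]), 'contact_force': array([ 0.5249995 ,  0.45141381, -0.08641756]), 'wrist_torque': array([0.04300376, 0.01767323, 0.05898157]), 'gripper_width': 85.4192057108082}
scene {'camera_matrix': array([[622.69656801,   0.        , 320.15057059],
       [  0.        , 622.69656801, 237.70943794],
       [  0.        ,   0.        ,   1.        ]]), 'k1': -0.022508437098512676, 'R': array([[ 0.66362073, -0.74793751,  0.01403585],
       [-0.31257109, -0.29428296, -0.90315938],
       [ 0.67963729,  0.59496808, -0.42907591]]), 't': array([-318.4087747 ,  287.7354075 ,  932.54741345])}
side {'camera_matrix': array([[492.50917274,   0.        , 320.28363438],
       [  0.        , 492.50917274, 237.25519538],
       [  0.        ,   0.        ,   1.        ]]), 'k1': -0.05428257819703954, 'R': array([[-0.94530002, -0.32607333,  0.00916843],
       [-0.1308674 ,  0.35334472, -0.92629436],
       [ 0.29880027, -0.87682592, -0.37668914]]), 't': array([ 568.53910959,  153.20214343, 1019.47086779])}
```

View pics/scene0.png

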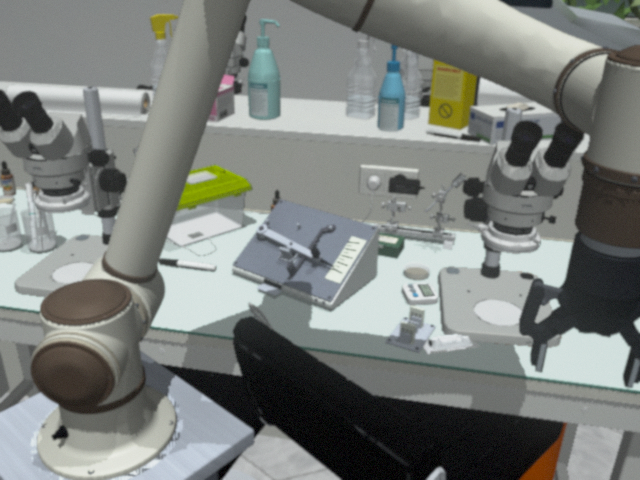

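View pics/side0.png

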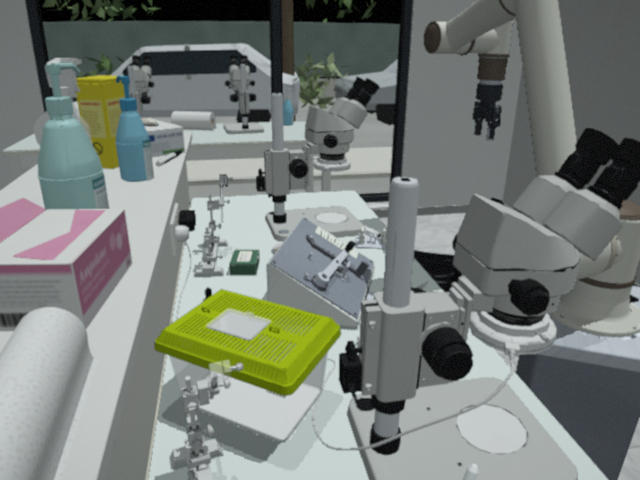

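Scene view: feeder around (310,250), rack at (411,328), timer (420,293), dish (415,272), marker (188,265). Next I'll write helpers and enlarge the feeder and rack.

```bash
cat > h.py <<'E'
from bench import arm
import cv2,numpy as np
from scipy.spatial.transform import Rotation as Rot
def pix2w(c,u,v,depth=None,plane=None):
    """pixel -> world; depth along axis, or plane (n,d): n.X=d"""
    K=c["camera_matrix"];R=c["R"];t=c["t"]
    p=cv2.undistortPoints(np.array([[[u,v]]],float),K,np.array([c["k1"],0,0,0.]))[0,0]
    r=np.array([p[0],p[1],1.]); o=-R.T@t; w=R.T@r
    if depth is not None: return o+w*depth
    n,d=plane; return o+w*(d-n@o)/(n@w)
def proj(c,X):
    X=np.atleast_2d(X).astype(float)
    return cv2.projectPoints(X,cv2.Rodrigues(c["R"])[0],c["t"],c["camera_matrix"],np.array([c["k1"],0,0,0.]))[0][:,0]
def cloud(c,d,box):
    u0,v0,u1,v1=box;vv,uu=np.mgrid[v0:v1,u0:u1];z=d[v0:v1,u0:u1].ravel()
    p=cv2.undistortPoints(np.stack([uu.ravel(),vv.ravel()],1)[:,None].astype(float),c["camera_matrix"],np.array([c["k1"],0,0,0.]))[:,0]
    P=np.c_[p,np.ones(len(p))]*z[:,None]
    return ((P-c["t"])@c["R"])[z>0], np.stack([uu.ravel(),vv.ravel()],1)[z>0]
E
python3 - <<'E'
from h import *
im=cv2.imread("pics/scene0.png");d=np.load("pics/scene0.npy");c=arm.get_calibration("scene")
cv2.imwrite("pics/s0c.png",cv2.resize(im[195:355,230:440],None,fx=3.7,fy=3.7,interpolation=cv2.INTER_CUBIC))
Pt=lambda u,v:pix2w(c,u,v,depth=np.median(d[v-1:v+2,u-1:u+2])).round(1)
for n,p in dict(bench=(300,320),bench2=(380,310),rack=(411,328),timer=(420,290),dish=(416,271),marker=(188,265),deck1=(300,215),deck2=(260,268),deck3=(335,285)).items():print(n,Pt(*p))
# deck plane: tilt 30 deg
P,uv=cloud(c,d,(235,200,380,305))
best=None;rng=np.random.default_rng(0)
for _ in range(2000):
    a=P[rng.choice(len(P),3,False)];n=np.cross(a[1]-a[0],a[2]-a[0]);l=np.linalg.norm(n)
    if l<1:continue
    n/=l;n*=np.sign(n[2])
    if not .8<n[2]<.92:continue
    k=np.abs((P-a[0])@n)<2
    if best is None or k.sum()>best.sum():best=k
Q=P[best];m=Q.mean(0);n=np.linalg.svd(Q-m)[2][2];n*=np.sign(n[2]);print("deck",n,m,n@m,best.sum(),"tilt",np.degrees(np.arccos(n[2])),"az",np.degrees(np.arctan2(-n[1],-n[0])))
E
```

```text
bench [414.7  -5.3  -0.6]
bench2 [ 5.494e+02 -9.860e+01  2.000e-01]
rack [ 488.7 -210.7   37.6]
timer [ 648.6 -127.    15.4]
dish [712.  -74.8  15.7]
marker [396.8 321.2   9.1]
deck1 [602.9 171.7 110.4]
deck2 [466.7 161.   32.9]
deck3 [507.1 -14.8  42.8]
deck [-0.49312411 -0.05793953  0.86802743] [543.3926198   97.75029441  70.5754821 ] -212.36215167175428 4944 tilt 29.76978251404862 az 6.7012332516572
```

View pics/s0c.png

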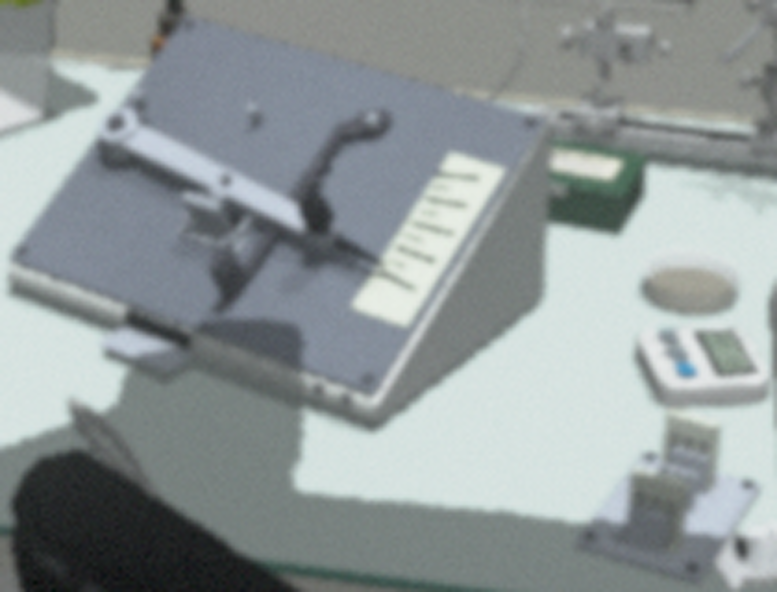

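```bash
cat >> h.py <<'E'
def magT(x,y,z,yaw,tilt=np.radians(30)):
    T=np.eye(4);T[:3,:3]=Rot.from_euler("ZY",[yaw,-tilt]).as_matrix();T[:3,3]=x,y,z;return T
def ap(T,P): return np.atleast_2d(P)@T[:3,:3].T+T[:3,3]
E
python3 - <<'E'
from h import *
from scipy.optimize import least_squares as LS
d=np.load("pics/scene0.npy");c=arm.get_calibration("scene")
cr=lambda a:np.array(a,float)/3.7+[230,195]
M=np.array([[-65,116,0],[-65,-146,0],[135,-146,0],[135,116,0],[32,90,19]]+[[32-208*np.sin(s0)*0,0,0]]*0)
uv=cr([(13,266),(377,402),(548,126),(180,18),(118,122)])
f=lambda p:(proj(c,ap(magT(*p),M))-uv).ravel()
s=LS(f,[520,60,52,.11]);print("corner fit",s.x.round(3),f(s.x).round(1))
T=magT(*s.x)
P,_=cloud(c,d,(235,200,380,305));Q=(P-T[:3,3])@T[:3,:3]
k=(np.abs(Q[:,2])<6)&(Q[:,0]>-60)&(Q[:,0]<130)&(Q[:,1]<110)&(Q[:,1]>-140);print("deck z in fit",np.median(Q[k,2]),np.polyfit(Q[k,0],Q[k,2],1))
names=["knob","tab","gate","nose"];pp=proj(c,ap(T,[[10,-74,45],[-36,-37,36],[0,0,30],[0,0,21]]));print(names,((pp-[230,195])*3.7).round())
# rack
P,_=cloud(c,d,(380,300,440,350));
for lo,hi in((3,8),(25,50)):
    k=(P[:,2]>lo)&(P[:,2]<hi);print(lo,P[k].mean(0).round(1),P[k].min(0).round(1),P[k].max(0).round(1),k.sum())
pl=lambda u,z:pix2w(c,*cr(u),plane=(np.array([0,0,1.]),z)).round(1)
for n,u in dict(L=(580,545),B=(695,578),R=(760,487),T=(650,450)).items():print(n,pl(u,5))
for n,u in dict(nearTopL=(632,474),nearTopR=(690,485),farTopL=(665,414),farTopR=(719,427)).items():print(n,pl(u,45))
E
```

```text
Traceback (most recent call last):
NameError: name 's0' is not defined
```

Run:
```python
from h import *
from scipy.optimize import least_squares as LS
d=np.load("pics/scene0.npy");c=arm.get_calibration("scene")
cr=lambda a:np.array(a,float)/3.7+[230,195]
M=np.array([[-65,116,0],[-65,-146,0],[135,-146,0],[135,116,0],[32,90,19]])
uv=cr([(13,266),(377,402),(548,126),(180,18),(118,122)])
f=lambda p:(proj(c,ap(magT(*p),M))-uv).ravel()
s=LS(f,[520,60,52,.11]);print("corner fit",s.x.round(3),f(s.x).round(1))
T=magT(*s.x)
P,_=cloud(c,d,(235,200,380,305));Q=(P-T[:3,3])@T[:3,:3]
k=(np.abs(Q[:,2])<6)&(Q[:,0]>-60)&(Q[:,0]<130)&(Q[:,1]<110)&(Q[:,1]>-140);print("deck z in fit",np.median(Q[k,2]),np.polyfit(Q[k,0],Q[k,2],1))
names=["knob","tab","gate","nose"];pp=proj(c,ap(T,[[10,-74,45],[-36,-37,36],[0,0,30],[0,0,21]]));print(names,((pp-[230,195])*3.7).round())
# rack
P,_=cloud(c,d,(380,300,440,350));
for lo,hi in((3,8),(25,50)):
    k=(P[:,2]>lo)&(P[:,2]<hi);print(lo,P[k].mean(0).round(1),P[k].min(0).round(1),P[k].max(0).round(1),k.sum())
pl=lambda u,z:pix2w(c,*cr(u),plane=(np.array([0,0,1.]),z)).round(1)
for n,u in dict(L=(580,545),B=(695,578),R=(760,487),T=(650,450)).items():print(n,pl(u,5))
for n,u in dict(nearTopL=(632,474),nearTopR=(690,485),farTopL=(665,414),farTopR=(719,427)).items():print(n,pl(u,45))
```

```text
corner fit [5.15511e+02 1.19467e+02 5.35780e+01 1.24000e-01] [-1.5 -0.6 -0.1 -0.6  0.  -1.5  1.4  0.1  0.2  2.8]
deck z in fit 2.2856348108867364 [-9.61284949e-04  2.20515166e+00]
['knob', 'tab', 'gate', 'nose'] [[313. 207.]
 [221. 262.]
 [205. 202.]
 [210. 211.]]
3 [ 522.7 -198.8    4.9] [ 463.4 -259.     3. ] [651.3 -91.4   8. ] 652
25 [ 515.4 -195.7   35.2] [ 479.1 -218.    25. ] [ 553.7 -170.4   46.8] 357
L [ 462.1 -178.6    5. ]
B [ 477.5 -236.     5. ]
R [ 567.1 -216.6    5. ]
T [ 557.7 -154.6    5. ]
nearTopL [ 479.7 -194.    45. ]
nearTopR [ 490.9 -220.3   45. ]
farTopL [ 537.  -174.5   45. ]
farTopR [ 545.3 -201.6   45. ]
```

```bash
cat >> h.py <<'E'
D=np.diag([-1.,1,-1])
def tool(): 
    s=arm.read_state();return s,Rot.from_quat(s["ee_rot"]).as_matrix(),np.array(s["position"])
def go(Rt,p):
    s,R,x=tool();dx=R.T@(np.array(p)-x)/10;w=Rot.from_matrix(R.T@Rt).as_rotvec()
    print("xyz",dx.round(2).tolist(),"ang",w.round(3).tolist(),"rows>=",max(np.linalg.norm(dx)/6.25,np.degrees(np.linalg.norm(w))/10.7).round(1))
def Rdown(yaw): return Rot.from_euler("Z",yaw).as_matrix()@D
E
python3 - <<'E'
from h import *
s,R,x=tool();c=arm.get_calibration("wrist")
print("cam in tool axes pos",R.T@(-c["R"].T@c["t"]-x)); print("cam axes in tool (rows)",(c["R"]@R).round(2)); print(c["camera_matrix"][0])
go(Rdown(.28),[513,-197,200])
E
```

```text
cam in tool axes pos [  67.46517962    0.36383286 -143.2146289 ]
cam axes in tool (rows) [[ 0.    1.    0.  ]
 [-0.96  0.   -0.27]
 [-0.27 -0.    0.96]]
[356.37775238   0.         319.46170061]
xyz [-37.71, 22.48, 3.07] ang [0.002, -0.0, 0.168] rows>= 7.0
```

Run:
```python
from h import *
c=arm.get_calibration("scene");d=np.load("pics/scene0.npy")
P,uv=cloud(c,d,(440,110,555,345))
for lo,hi in((10,60),(60,150),(150,250),(250,400)):
    k=(P[:,2]>lo)&(P[:,2]<hi)&(P[:,0]<900)&(P[:,0]>350)&(uv[:,0]<(525 if lo<150 else 535))
    print(lo,np.percentile(P[k],[1,25,50,75,99],axis=0).round().tolist())
```

```text
10 [[537.0, -354.0, 11.0], [620.0, -286.0, 21.0], [681.0, -251.0, 23.0], [748.0, -212.0, 24.0], [880.0, -59.0, 51.0]]
60 [[764.0, -225.0, 60.0], [782.0, -213.0, 71.0], [789.0, -201.0, 82.0], [875.0, -32.0, 118.0], [900.0, -13.0, 149.0]]
150 [[617.0, -341.0, 164.0], [629.0, -317.0, 188.0], [640.0, -289.0, 200.0], [704.0, -214.0, 215.0], [888.0, -48.0, 247.0]]
250 [[557.0, -342.0, 253.0], [587.0, -324.0, 280.0], [613.0, -303.0, 322.0], [633.0, -255.0, 350.0], [793.0, -197.0, 398.0]]
```

Request:
{"fn": "move_arm", "kwargs": {"moves": [{"gripper": 0,"xyz": [-17.2,17.5,1],"angular": [0,0,0.168]},{"gripper": 0,"xyz": [-17.2,17.5,1],"angular": [0,0,0.168]},{"gripper": 0,"xyz": [-17.2,17.5,1],"angular": [0,0,0.168]},{"gripper": 0,"xyz": [-17.2,17.5,1],"angular": [0,0,0.168]},{"gripper": 0,"xyz": [-37.7,22.5,3],"angular": [0,0,0.168]},{"gripper": 0,"xyz": [-37.7,22.5,3],"angular": [0,0,0.168]},{"gripper": 0,"xyz": [-37.7,22.5,3],"angular": [0,0,0.168]},{"gripper": 0,"xyz": [-37.7,22.5,3],"angular": [0,0,0.168]},{"gripper": 0,"xyz": [-37.7,22.5,3],"angular": [0,0,0.168]},{"gripper": 0,"xyz": [-37.7,22.5,3],"angular": [0,0,0.168]}]}}

```text
clock: 1.35
position: [512.1, -197.9, 201.2]
ee_rot: [-0.139, 0.99, 0.0, -0.0]
contact_force: [0.1, 1.1, -0.5]
gripper_width: 42.4
```

Run:
```python
from h import *
s,R,x=tool();print(s["clock"],x,s["gripper_width"],s["joint_vel"].round(3))
c=arm.get_calibration("wrist");im,d=arm.get_image("wrist");cv2.imwrite("pics/w1.png",im);np.savez("pics/w1.npz",d=d,x=x,R=R,cR=c["R"],ct=c["t"],K=c["camera_matrix"],k1=c["k1"])
```

```text
1.35 [ 512.0893984  -197.85072529  201.15501348] 42.38078531173574 [-0.014 -0.013 -0.002  0.001  0.001 -0.002]
```

View pics/w1.png

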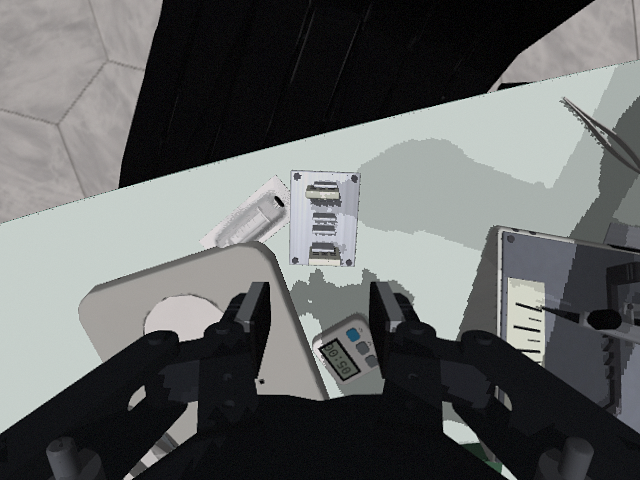

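Wrist view: rack plate corners (291,170),(360,172),(357,266),(289,265), with cassettes near (323,190) and (323,252), and the feeder's scale at right (525,330). I'll locate the cassettes by depth.

Run:
```python
from h import *
z=np.load("pics/w1.npz");c=dict(R=z["cR"],t=z["ct"],camera_matrix=z["K"],k1=float(z["k1"]));d=z["d"]
P,uv=cloud(c,d,(285,165,365,272))
print("bench/plate z",np.percentile(P[:,2],[5,50,95,99.5]).round(1))
k=P[:,2]>38
for lo,hi in((165,222),(222,275)):
    q=P[k&(uv[:,1]>=lo)&(uv[:,1]<hi)];xy=q[:,:2].astype(np.float32)
    print(len(q),q[:,2].max(),"mean",xy.mean(0),"rect",cv2.minAreaRect(xy))
cor=np.array([pix2w(c,u,v,plane=(np.array([0,0,1.]),5)) for u,v in[(291,170),(360,172),(357,266),(289,265)]]);print(cor.round(1),cor.mean(0))
im=cv2.imread("pics/w1.png")
a=cv2.resize(im[165:272,285:365],None,fx=5,fy=5,interpolation=cv2.INTER_CUBIC)
b=cv2.resize(im[225:350,490:640],None,fx=2.6,fy=4.28,interpolation=cv2.INTER_CUBIC)[:535]
cv2.imwrite("pics/w1c.png",np.hstack([a,b]));print(a.shape,b.shape)
```

```text
bench/plate z [ 0.1  5.6 44.5 46.5]
285 47.21133713549596 mean [ 490.2981  -201.93994] rect ((491.30682373046875, -201.6259002685547), (8.058180809020996, 27.491954803466797), 13.485488891601562)
280 47.13897950216902 mean [ 546.74445 -183.44734] rect ((547.4912109375, -183.11647033691406), (6.731512546539307, 28.0300235748291), 12.552938461303711)
[[ 482.  -234.4    5. ]
 [ 465.8 -171.4    5. ]
 [ 556.3 -145.7    5. ]
 [ 574.2 -212.1    5. ]] [ 519.56729569 -190.89326382    5.        ]
(535, 400, 3) (535, 390, 3)
```

View pics/w1c.png

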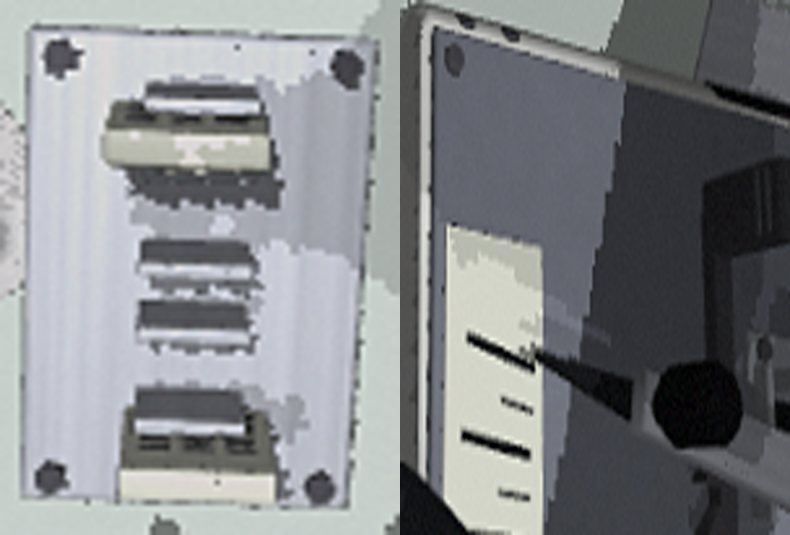

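Two rack cassettes are clear, at about (491,-202) and (547,-183) with rack yaw about 0.25. The pointer is at the zero mark and the knob is the black disc. Next I go over the feeder, aligned to the deck.

```bash
cat >> h.py <<'E'
TM=magT(515.5,119.5,54.5,.124)
def gomag(p,T=None):
    T=TM if T is None else T; go(T[:3,:3]@D,ap(T,p)[0])
E
python3 - <<'E'
from h import *
print(ap(TM,[-30,-60,110]));gomag([-30,-60,110])
E
```

```text
[[442.56196907  49.94478828 134.76279442]]
xyz [-0.14, 25.76, 6.67] ang [0.041, -0.523, 0.151] rows>= 4.3
```

Request:
{"fn": "move_arm", "kwargs": {"moves": [{"gripper": -1,"xyz": [-0.1,25.8,6.7],"angular": [0.04,-0.523,0.15]},{"gripper": -1,"xyz": [-0.1,25.8,6.7],"angular": [0.04,-0.523,0.15]},{"gripper": -1,"xyz": [-0.1,25.8,6.7],"angular": [0.04,-0.523,0.15]},{"gripper": -1,"xyz": [-0.1,25.8,6.7],"angular": [0.04,-0.523,0.15]},{"gripper": -1,"xyz": [-0.1,25.8,6.7],"angular": [0.04,-0.523,0.15]},{"gripper": -1,"xyz": [-0.1,25.8,6.7],"angular": [0.04,-0.523,0.15]},{"gripper": -1,"xyz": [-0.1,25.8,6.7],"angular": [0.04,-0.523,0.15]},{"gripper": -1,"xyz": [-0.1,25.8,6.7],"angular": [0.04,-0.523,0.15]}]}}

```text
clock: 2.4
position: [469.8, 83.7, 170.8]
ee_rot: [-0.05, 0.969, -0.006, 0.244]
contact_force: [0.8, -0.3, 0.1]
gripper_width: -0.4
```

```bash
cat >> h.py <<'E'
def snap(n):
    s,R,x=tool();print(s["clock"],x.round(1),s["gripper_width"].round(1),s["contact_force"].round(1))
    c=arm.get_calibration("wrist");im,d=arm.get_image("wrist");cv2.imwrite(f"pics/{n}.png",im);np.savez(f"pics/{n}.npz",d=d,x=x,R=R,cR=c["R"],ct=c["t"],K=c["camera_matrix"],k1=c["k1"]);return c,im,d
def load(n):
    z=np.load(f"pics/{n}.npz");return dict(R=z["cR"],t=z["ct"],camera_matrix=z["K"],k1=float(z["k1"])),cv2.imread(f"pics/{n}.png"),z["d"]
E
python3 - <<'E'
from h import *
c,im,d=snap("w2")
P,uv=cloud(c,d,(0,0,640,300));Q=(P-TM[:3,3])@TM[:3,:3]
k=(np.abs(Q[:,2])<8)&(Q[:,0]>50)&(Q[:,0]<130)&(Q[:,1]<100)&(Q[:,1]>-130)
print(k.sum());A=np.c_[Q[k,:2],np.ones(k.sum())];print(np.linalg.lstsq(A,Q[k,2],rcond=None)[0])
E
```

```text
Traceback (most recent call last):
  File "h.py", line 33, in snap
    s,R,x=tool();print(s["clock"],x.round(1),s["gripper_width"].round(1),s["contact_force"].round(1))
                                             ^^^^^^^^^^^^^^^^^^^^^^^^
AttributeError: 'float' object has no attribute 'round'
```

```bash
sed -i 's/s\["gripper_width"\].round(1)/round(s["gripper_width"],1)/' h.py
python3 - <<'E'
from h import *
s,R,x=tool();print(s["joints"].round(3),s["joint_vel"].round(2))
gomag([-30,-60,110])
E
```

```text
[ 0.36  -0.008 -1.068  1.31  -0.161 -3.098] [-0.11  0.22 -0.02  1.4  -0.01 -0.06]
xyz [4.42, -2.98, 1.84] ang [-0.046, -0.033, -0.009] rows>= 0.9
```

```bash
cat >> h.py <<'E'
def Rt(yaw,tilt): return Rot.from_euler("ZY",[yaw,-tilt]).as_matrix()@D
def gom(p,tilt=.26,T=None):
    T=TM if T is None else T; w=ap(T,p)[0];print("world",w.round(1)); go(Rt(.124,tilt),w)
E
python3 - <<'E'
from h import *
gom([-30,-50,130],.2)
E
```

```text
world [431.4  58.6 152.1]
xyz [4.5, -2.07, -0.2] ang [-0.044, 0.291, -0.016] rows>= 1.6
```

Request:
{"fn": "move_arm", "kwargs": {"moves": [{"gripper": -1,"xyz": [0,0,-4],"angular": [-0.04,0.29,-0.016]},{"gripper": -1,"xyz": [0,0,-4],"angular": [-0.04,0.29,-0.016]},{"gripper": -1,"xyz": [4.5,-2,-0.2],"angular": [-0.044,0.29,-0.016]},{"gripper": -1,"xyz": [4.5,-2,-0.2],"angular": [-0.044,0.29,-0.016]},{"gripper": -1,"xyz": [4.5,-2,-0.2],"angular": [-0.044,0.29,-0.016]},{"gripper": -1,"xyz": [4.5,-2,-0.2],"angular": [-0.044,0.29,-0.016]},{"gripper": -1,"xyz": [4.5,-2,-0.2],"angular": [-0.044,0.29,-0.016]}]}}

```text
clock: 3.28
position: [430.7, 58.2, 151.2]
ee_rot: [-0.059, 0.993, 0.007, 0.099]
contact_force: [-0.8, -0.3, 0.2]
gripper_width: -0.0
```

Run:
```python
from h import *
s,R,x=tool();print(s["joints"].round(3),s["joint_vel"].round(2));gom([-30,-50,130],.2)
```

```text
[ 0.569  0.046 -0.739  0.147 -0.61  -2.134] [ 0. -0. -0. -0. -0.  0.]
world [431.4  58.6 152.1]
xyz [-0.09, 0.03, -0.07] ang [0.001, -0.001, -0.005] rows>= 0.0
```

Run:
```python
from h import *
c,im,d=snap("w2")
P,uv=cloud(c,d,(0,0,640,300));Q=(P-TM[:3,3])@TM[:3,:3]
k=(np.abs(Q[:,2])<8)&(Q[:,0]>50)&(Q[:,0]<130)&(Q[:,1]<100)&(Q[:,1]>-130)
print(k.sum());A=np.c_[Q[k,:2],np.ones(k.sum())];print(np.linalg.lstsq(A,Q[k,2],rcond=None)[0])
N=dict(knob=[10,-74,45],tab=[-36,-37,36],gate=[-3,0,30],hinge=[32,90,19],c1=[-65,116,0],c2=[-65,-146,0],c3=[135,-146,0],c4=[135,116,0])
for n,p in N.items():
    q=proj(c,ap(TM,p))[0].round();print(n,q);cv2.drawMarker(im,(int(q[0]),int(q[1])),(0,0,255),0,8,1)
cv2.imwrite("pics/w2m.png",im)
```

```text
3.275 [430.7  58.2 151.2] -0.0 [-0.8 -0.3  0.2]
0
[0. 0. 0.]
knob [284. 344.]
tab [338. 275.]
gate [390. 320.]
hinge [504. 362.]
c1 [521. 236.]
c2 [201. 237.]
c3 [202. 483.]
c4 [522. 478.]
```

View pics/w2m.png

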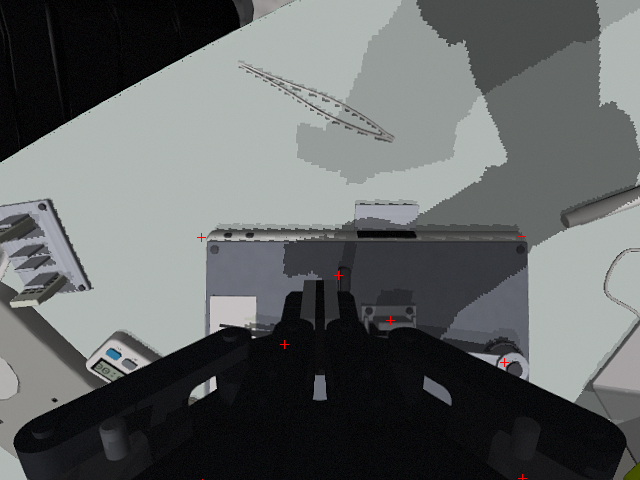

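Run:
```python
from h import *
im=cv2.imread("pics/w2.png")
cv2.imwrite("pics/w2c.png",cv2.resize(im[225:390,335:535],None,fx=3.6,fy=3.6,interpolation=cv2.INTER_CUBIC))
```

```text
(no output)
```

View pics/w2c.png

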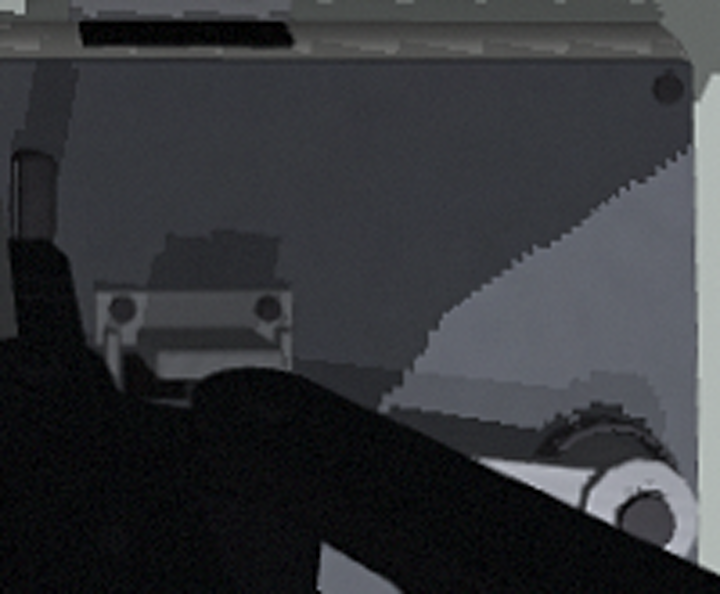

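Run:
```python
from h import *
from scipy.optimize import least_squares as LS
c,im,d=load("w2")
M=np.array([[-36,-37,36],[-3,0,30],[-65,116,0],[-65,-146,0],[32,90,20]])
uv=np.array([[344.7,279.5],[396.7,322],[527.5,241.7],[207.5,241.5],[513.6,367.5]])
for zf in(None,52.5,54.5):
    if zf: g=lambda p:np.array([p[0],p[1],zf,p[2]]);p0=[515,120,.124]
    else: g=lambda p:p;p0=[515,120,54,.124]
    f=lambda p:(proj(c,ap(magT(*g(p)),M))-uv).ravel()
    s=LS(f,p0);print(g(s.x),f(s.x).round(1),s.cost)
P,u=cloud(c,d,(420,250,520,300))
T=magT(*g(s.x));Q=(P-T[:3,3])@T[:3,:3];print("deck z",np.percentile(Q[:,2],[5,50,95]),np.degrees(np.arctan(np.polyfit(Q[:,0],Q[:,2],1)[0])))
P,u=cloud(c,d,(420,100,500,190));print("bench",np.median(P[:,2]))
```

```text
[5.17151478e+02 1.24873999e+02 5.67239799e+01 1.22166127e-01] [ 1.   0.   0.3  2.9  0.1 -1.9 -0.1 -0.8 -1.5 -0.6] 8.371356595430248
[5.19672547e+02 1.26262770e+02 5.25000000e+01 1.23709286e-01] [ 1.9 -0.1  0.3  1.9 -2.1 -1.6  3.  -0.1 -3.5 -2.5] 20.617757323319715
[5.18477572e+02 1.25604621e+02 5.45000000e+01 1.22985388e-01] [ 1.5 -0.1  0.3  2.4 -1.  -1.7  1.5 -0.4 -2.6 -1.6] 11.821376758769478
deck z [2.63222036 3.79619967 4.97230754] 0.01873186416173699
bench 0.5472782727146936
```

```bash
sed -i 's/^TM=.*/TM=magT(517.3,125,56.6,.122)/' h.py
python3 - <<'E'
from h import *
gom([-42,-74,60],.26)
E
```

```text
world [460.4  43.5  87.6]
xyz [-1.47, -1.85, 6.78] ang [0.001, -0.061, -0.005] rows>= 1.1
```

Request:
{"fn": "move_arm", "kwargs": {"moves": [{"gripper": -1,"xyz": [-1.5,-1.85,6.8],"angular": [0,-0.061,-0.005]},{"gripper": -1,"xyz": [-1.5,-1.85,6.8],"angular": [0,-0.061,-0.005]},{"gripper": -1,"xyz": [-1.5,-1.85,6.8],"angular": [0,-0.061,-0.005]},{"gripper": -1,"xyz": [-2.4,-1.85,9.6],"angular": [0,-0.061,-0.005]},{"gripper": -1,"xyz": [-2.4,-1.85,9.6],"angular": [0,-0.061,-0.005]},{"gripper": -1,"xyz": [-2.4,-1.85,9.6],"angular": [0,-0.061,-0.005]}]}}

```text
clock: 4.08
position: [475.3, 46.2, 62.6]
ee_rot: [-0.062, 0.99, 0.009, 0.13]
contact_force: [0.1, 0.8, 0.8]
gripper_width: -0.0
```

Run:
```python
from h import *
s,R,x=tool();print(s["joints"].round(2),((x-TM[:3,3])@TM[:3,:3]).round(1));gom([-14,-74,30]);gom([20,-74,30]);gom([33,-74,30])
```

```text
[ 0.45  0.25 -0.91  0.46 -0.18 -2.35] [-41.4 -73.1  30.8]
world [499.4  48.2  75.6]
xyz [-2.66, -0.1, -0.64] ang [0.002, 0.001, 0.0] rows>= 0.4
world [528.6  51.8  92.6]
xyz [-5.95, -0.1, -1.52] ang [0.002, 0.001, 0.0] rows>= 1.0
world [539.8  53.2  99.1]
xyz [-7.2, -0.1, -1.86] ang [0.002, 0.001, 0.0] rows>= 1.2
```

Request:
{"fn": "move_arm", "kwargs": {"moves": [{"gripper": -1,"xyz": [-1.5,-0.1,-0.4],"angular": [0,0,0]},{"gripper": -1,"xyz": [-2.4,-0.1,-0.6],"angular": [0,0,0]},{"gripper": -1,"xyz": [-3,-0.1,-0.75],"angular": [0,0,0]},{"gripper": -1,"xyz": [-3,-0.1,-0.75],"angular": [0,0,0]}]}}

```text
clock: 4.58
position: [501.5, 48.4, 76.8]
ee_rot: [-0.062, 0.99, 0.009, 0.129]
contact_force: [-3.3, 1.4, 0.9]
gripper_width: 0.2
```

```bash
cat >> h.py <<'E'
def where():
    s,R,x=tool();print(round(s["clock"],2),"mag",((x-TM[:3,3])@TM[:3,:3]).round(1),"F mag",(s["contact_force"]@TM[:3,:3]).round(1),"j",s["joints"].round(2))
E
python3 -c "
from h import *
where()"
```

```text
4.58 mag [-11.6 -74.1  30. ] F mag [-2.3  1.7  2.3] j [ 0.46  0.26 -0.78  0.29 -0.29 -2.17]
```

Request:
{"fn": "move_arm", "kwargs": {"moves": [{"gripper": -1,"xyz": [-1,0,-0.27],"angular": [0,0,0]},{"gripper": -1,"xyz": [-2,0,-0.54],"angular": [0,0,0]},{"gripper": -1,"xyz": [-3,0,-0.8],"angular": [0,0,0]},{"gripper": -1,"xyz": [-4,0,-1.08],"angular": [0,0,0]},{"gripper": -1,"xyz": [-4.6,0,-1.24],"angular": [0,0,0]},{"gripper": -1,"xyz": [-4.6,0,-1.24],"angular": [0,0,0]}]}}

```text
clock: 5.32
position: [542.0, 53.0, 99.6]
ee_rot: [-0.061, 0.99, 0.008, 0.127]
contact_force: [-7.0, -1.2, 0.2]
gripper_width: 0.2
```

```bash
python3 -c "
from h import *
where()"
```

```text
5.33 mag [ 35.1 -74.5  29.4] F mag [-6.  -0.3  3.7] j [ 0.43  0.29 -0.62  0.19 -0.42 -2.04]
```

Request:
{"fn": "move_arm", "kwargs": {"moves": [{"gripper": -1,"xyz": [0.5,0,0.13],"angular": [0,0,0]},{"gripper": -1,"xyz": [1.2,0,0.3],"angular": [0,0,0]},{"gripper": -1,"xyz": [3,0,0.6],"angular": [0,0,0]},{"gripper": -1,"xyz": [5,0,-2],"angular": [0,0,0]},{"gripper": -1,"xyz": [7,-2,-7],"angular": [0,0,0]},{"gripper": -1,"xyz": [7,-2,-10],"angular": [0,0,0]},{"gripper": -1,"xyz": [7,-2,-10],"angular": [0,0,0]}]}}

```text
clock: 6.2
position: [455.6, 23.4, 182.8]
ee_rot: [-0.062, 0.989, 0.011, 0.134]
contact_force: [0.8, -0.7, -0.5]
gripper_width: 0.2
```

Run:
```python
from h import *
where();c,im,d=snap("w3")
sc,dd=arm.get_image("scene");cv2.imwrite("pics/s3.png",sc)
a=cv2.resize(sc[195:315,230:385],None,fx=3.8,fy=3.8,interpolation=cv2.INTER_CUBIC)
cv2.imwrite("pics/s3c.png",a)
```

```text
6.2 mag [ -0.6 -93.3 146.1] F mag [ 0.3 -0.8 -0.8] j [ 0.46  0.01 -0.69  0.15 -0.61 -2.02]
6.2 [455.6  23.4 182.8] 0.2 [ 0.8 -0.7 -0.5]
```

View pics/s3c.png

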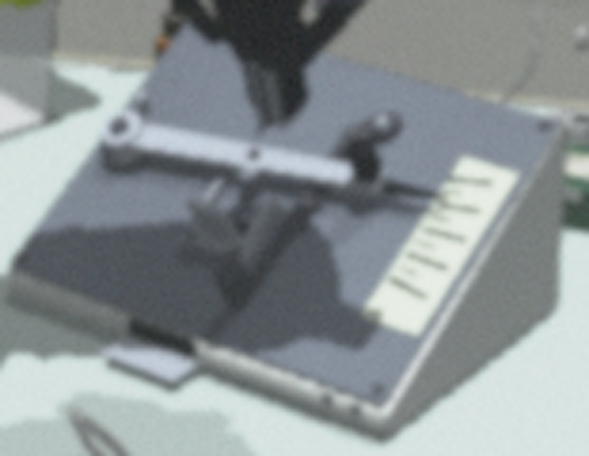

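Scene view: the pointer tip (440,195) sits over the third long mark (463,208) after correcting for parallax. It moved 3.0 mark spacings from the start, so step 1 is done. Now the near cassette, with the tool tilted back about 0.26.

```bash
cat >> h.py <<'E'
CA=np.array([490.8,-201.8]);CB=np.array([547.2,-183.3]);RY=.25
def gorack(C,z,tilt=-.26):
    p=C-1.9*np.array([np.cos(RY),np.sin(RY)]);go(Rt(RY,tilt),[*p,z])
E
python3 - <<'E'
from h import *
gorack(CA,120);gorack(CA,31)
E
```

```text
xyz [0.89, -22.77, 5.86] ang [0.003, 0.522, -0.126] rows>= 3.8
xyz [3.2, -22.79, 14.45] ang [0.003, 0.522, -0.126] rows>= 4.3
```

Request:
{"fn": "move_arm", "kwargs": {"moves": [{"gripper": 0.1,"xyz": [0.9,-22.8,5.8],"angular": [0,0.522,-0.126]},{"gripper": 0.1,"xyz": [0.9,-22.8,5.8],"angular": [0,0.522,-0.126]},{"gripper": 0.1,"xyz": [0.9,-22.8,5.8],"angular": [0,0.522,-0.126]},{"gripper": 0.1,"xyz": [0.9,-22.8,5.8],"angular": [0,0.522,-0.126]},{"gripper": 0.1,"xyz": [0.9,-22.8,5.8],"angular": [0,0.522,-0.126]},{"gripper": 0.1,"xyz": [0.9,-22.8,5.8],"angular": [0,0.522,-0.126]},{"gripper": 0.1,"xyz": [0.9,-22.8,5.8],"angular": [0,0.522,-0.126]}]}}

```text
clock: 7.18
position: [487.8, -202.4, 120.3]
ee_rot: [-0.124, 0.984, -0.016, -0.13]
contact_force: [-0.0, 0.8, -0.0]
gripper_width: 47.0
```

Run:
```python
from h import *
s,R,x=tool();print(s["joints"].round(2));c,im,d=snap("w4");gorack(CA,31)
P,uv=cloud(c,d,(200,60,440,300));k=(P[:,2]>38)&(P[:,2]<50)&(np.linalg.norm(P[:,:2]-CA,axis=1)<28)
q=P[k][:,:2].astype(np.float32);print(k.sum(),q.mean(0),P[k][:,2].max(),cv2.minAreaRect(q), uv[k].min(0),uv[k].max(0))
k=(P[:,2]>38)&(P[:,2]<50)&(np.linalg.norm(P[:,:2]-CB,axis=1)<28)
q=P[k][:,:2].astype(np.float32);print(k.sum()); 
if k.sum()>5: print(q.mean(0),cv2.minAreaRect(q))
```

```text
[-0.04  0.44 -0.27  0.08 -1.12 -1.32]
7.175 [ 487.8 -202.4  120.3] 47.0 [-0.   0.8 -0. ]
xyz [-2.42, -0.03, 8.63] ang [0.001, -0.002, 0.002] rows>= 1.4
495 [ 490.3547  -201.79291] 47.78476543049077 ((491.2964172363281, -201.294921875), (8.253591537475586, 28.087255477905273), 14.104612350463867) [298 276] [341 288]
0
```

View pics/w4.png

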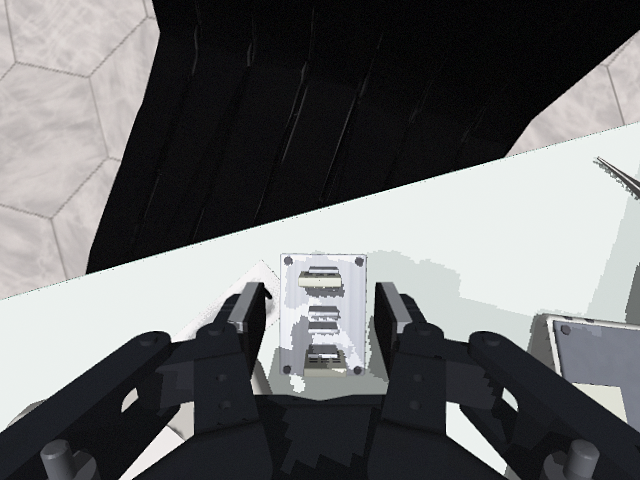

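Wrist view: the near cassette (298–341, 276–288) is centred between the fingers. Descending and gripping.

Request:
{"fn": "move_arm", "kwargs": {"moves": [{"gripper": 0.1,"xyz": [-1.4,0,5],"angular": [0,0,0]},{"gripper": 0.1,"xyz": [-2.4,0,8.6],"angular": [0,0,0]},{"gripper": 0.1,"xyz": [-2.4,0,8.6],"angular": [0,0,0]},{"gripper": -1,"xyz": [-2.4,0,8.6],"angular": [0,0,0]},{"gripper": -1,"xyz": [-2.4,0,8.6],"angular": [0,0,0]},{"gripper": -1,"xyz": [-2.4,0,8.6],"angular": [0,0,0]},{"gripper": -1,"xyz": [-2.4,0,8.6],"angular": [0,0,0]}]}}

```text
clock: 8.1
position: [489.7, -203.0, 32.8]
ee_rot: [-0.124, 0.984, -0.016, -0.129]
contact_force: [0.2, 2.8, 7.9]
gripper_width: 25.8
```

Run:
```python
from h import *
s,R,x=tool();print(s["joints"].round(2),x,s["gripper_width"]);gorack(CA,31);print("up60",(R.T@[0,0,6.]).round(2))
```

```text
[-0.04  0.55 -0.34  0.09 -0.92 -1.34] [ 489.71205596 -202.98568351   32.79892765] 25.834693025912312
xyz [0.01, 0.09, 0.19] ang [0.0, -0.0, 0.001] rows>= 0.0
up60 [ 1.54  0.   -5.8 ]
```

Request:
{"fn": "move_arm", "kwargs": {"moves": [{"gripper": -1,"xyz": [0.25,0,-1],"angular": [0,0,0]},{"gripper": -1,"xyz": [0.8,0,-3],"angular": [0,0,0]},{"gripper": -1,"xyz": [1.6,0,-6],"angular": [0,0,0]},{"gripper": -1,"xyz": [2.6,0,-10],"angular": [0,0,0]},{"gripper": -1,"xyz": [2.6,0,-10],"angular": [0,0,0]}]}}

```text
clock: 8.72
position: [491.3, -203.4, 137.9]
ee_rot: [-0.124, 0.984, -0.017, -0.127]
contact_force: [-0.4, -0.1, -0.5]
gripper_width: 25.9
```

Run:
```python
from h import *
s,R,x=tool();c,im,d=snap("w5")
cv2.imwrite("pics/w5c.png",cv2.resize(im[200:420,200:440],None,fx=2.5,fy=2.5))
gom([10,0,90])
```

```text
8.725 [ 491.3 -203.4  137.9] 25.9 [-0.4 -0.1 -0.5]
world [481.2 120.6 139.5]
xyz [-6.83, 31.58, -2.16] ang [0.001, -0.519, 0.127] rows>= 5.2
```

View pics/w5c.png

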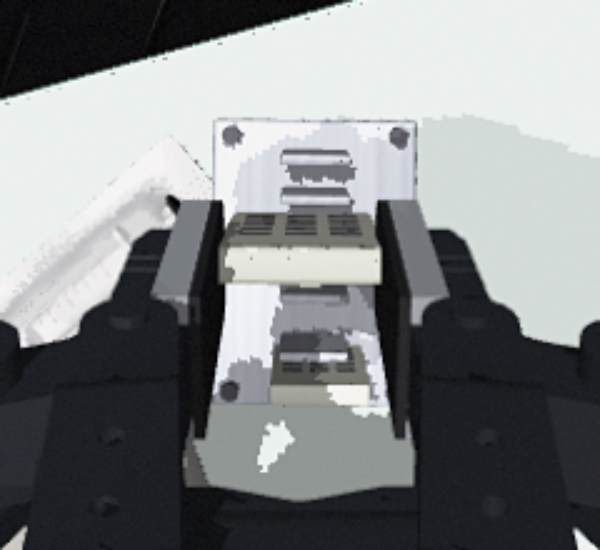

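Held squarely between pads. Measuring the cassette's pose in the tool frame from depth.

```bash
cat >> h.py <<'E'
def held(n):
    """cassette in tool frame from wrist depth: face plane tilt and top-edge place"""
    z=np.load(f"pics/{n}.npz");c,im,d=load(n);P,uv=cloud(c,d,(240,200,400,420));Q=(P-z["x"])@z["R"]
    k=(np.abs(Q[:,1])<11.5)&(np.abs(Q[:,0])<25)&(Q[:,2]>-40)&(Q[:,2]<25);Q=Q[k]
    h,e=np.histogram(Q[:,2],20);print(len(Q),"z hist",dict(zip(e.round(0),h)))
    return Q,uv[k]
E
python3 - <<'E'
from h import *
Q,uv=held("w5")
for v in range(uv[:,1].min(),uv[:,1].max()+1,2):
    k=uv[:,1]==v
    if k.sum()>3: print(v,k.sum(),np.median(Q[k],axis=0).round(1))
E
```

```text
1571 z hist {np.float64(-15.0): np.int64(322), np.float64(-13.0): np.int64(526), np.float64(-11.0): np.int64(66), np.float64(-9.0): np.int64(83), np.float64(-7.0): np.int64(49), np.float64(-5.0): np.int64(46), np.float64(-3.0): np.int64(46), np.float64(-1.0): np.int64(51), np.float64(1.0): np.int64(22), np.float64(3.0): np.int64(45), np.float64(5.0): np.int64(44), np.float64(7.0): np.int64(31), np.float64(9.0): np.int64(35), np.float64(11.0): np.int64(37), np.float64(13.0): np.int64(40), np.float64(15.0): np.int64(7), np.float64(17.0): np.int64(41), np.float64(19.0): np.int64(33), np.float64(21.0): np.int64(17), np.float64(23.0): np.int64(30)}
285 30 [-4.1 -2.4 24.4]
287 47 [-2.5 -0.1 18.2]
289 49 [-0.7 -0.1 11.7]
291 51 [ 0.8 -0.1  6.1]
293 52 [2.2 0.2 0.9]
295 54 [ 3.3  0.2 -3.6]
297 55 [ 4.4 -0.  -8. ]
299 57 [  5.1  -0.  -11.3]
301 57 [  4.5  -0.  -12.1]
303 57 [  3.7  -0.  -12.3]
305 57 [  3.   -0.  -12.6]
307 57 [  2.2  -0.  -12.7]
309 57 [  1.3  -0.  -12.8]
311 56 [  0.7   0.2 -13.2]
313 57 [ -0.3  -0.  -13.1]
315 9 [-3.7  1.6 -8.4]
```

Run:
```python
from h import *
for n in("w2","w3"):
    c,im,d=load(n);P,uv=cloud(c,d,(0,0,640,480));Q=(P-TM[:3,3])@TM[:3,:3]
    k=(np.abs(Q[:,1])<40)&(np.abs(Q[:,0]-10)<50)&(Q[:,2]<60);Q=Q[k]
    print(n,k.sum())
    if k.sum()<50: continue
    for y in range(-36,37,4):
        r=Q[(Q[:,1]>=y)&(Q[:,1]<y+4)];
        print(y,[ (int(x),round(float(np.median(r[(r[:,0]>=x)&(r[:,0]<x+4),2])),0)) if ((r[:,0]>=x)&(r[:,0]<x+4)).any() else (x,None) for x in range(-24,48,4)])
```

```text
w2 5387
-36 [(-24, None), (-20, None), (-16, None), (-12, None), (-8, None), (-4, None), (0, None), (4, None), (8, None), (12, None), (16, None), (20, None), (24, None), (28, None), (32, None), (36, None), (40, None), (44, None)]
-32 [(-24, 2.0), (-20, 2.0), (-16, None), (-12, None), (-8, None), (-4, None), (0, None), (4, None), (8, None), (12, None), (16, None), (20, None), (24, None), (28, None), (32, None), (36, None), (40, None), (44, None)]
-28 [(-24, 2.0), (-20, 2.0), (-16, 2.0), (-12, 2.0), (-8, 1.0), (-4, 1.0), (0, None), (4, None), (8, None), (12, None), (16, None), (20, None), (24, None), (28, None), (32, None), (36, None), (40, None), (44, None)]
-24 [(-24, 2.0), (-20, 2.0), (-16, 2.0), (-12, 4.0), (-8, 4.0), (-4, 5.0), (0, 11.0), (4, None), (8, None), (12, None), (16, None), (20, None), (24, None), (28, None), (32, None), (36, None), (40, None), (44, None)]
-20 [(-24, 2.0), (-20, 2.0), (-16, 2.0), (-12, 7.0), (-8, 6.0), (-4, 10.0), (0, 10.0), (4, 2.0), (8, 2.0), (12, None), (16, None), (20, None), (24, None), (28, None), (32, None), (36, None), (40, None), (44, None)]
-16
[... 6266 characters left out ...]
20, 1.0), (24, 2.0), (28, 1.0), (32, 19.0), (36, 20.0), (40, 21.0), (44, 20.0)]
28 [(-24, 1.0), (-20, 2.0), (-16, 1.0), (-12, 2.0), (-8, 2.0), (-4, 1.0), (0, 2.0), (4, 1.0), (8, 1.0), (12, 2.0), (16, 1.0), (20, 2.0), (24, 1.0), (28, 2.0), (32, 20.0), (36, 21.0), (40, 20.0), (44, 20.0)]
32 [(-24, 1.0), (-20, 1.0), (-16, 1.0), (-12, 2.0), (-8, 1.0), (-4, 1.0), (0, 2.0), (4, 1.0), (8, 1.0), (12, 1.0), (16, 2.0), (20, 2.0), (24, 1.0), (28, 2.0), (32, 20.0), (36, 20.0), (40, 20.0), (44, 20.0)]
36 [(-24, 2.0), (-20, 1.0), (-16, 2.0), (-12, 1.0), (-8, 1.0), (-4, 1.0), (0, 1.0), (4, 1.0), (8, 1.0), (12, 2.0), (16, 2.0), (20, 1.0), (24, 2.0), (28, 3.0), (32, 20.0), (36, 21.0), (40, 21.0), (44, 21.0)]
```

Run:
```python
from h import *
c,im,d=load("w3");P,uv=cloud(c,d,(0,0,640,480));Q=(P-TM[:3,3])@TM[:3,:3]
k=(Q[:,0]>3)&(Q[:,0]<24)&(Q[:,2]>6)&(Q[:,2]<13)
for s in(-1,1):
    y=Q[k&(Q[:,1]*s>10)&(Q[:,1]*s<28),1];print("guide",np.percentile(y,[2,10,50,90,98]).round(1))
k=(np.abs(Q[:,1])<22)&(Q[:,2]>27)&(Q[:,2]<36)&(np.abs(Q[:,0]+3)<8)
print("gate y",np.percentile(Q[k,1],[1,5,50,95,99]).round(1),"x",np.percentile(Q[k,0],[1,5,50,95,99]).round(1))
k=(np.abs(Q[:,1]+2)<5)&(Q[:,2]>12)&(Q[:,0]>15)&(Q[:,0]<34);print("nose x",np.percentile(Q[k,0],[1,5]))
k=(np.abs(Q[:,1]+37)<12)&(Q[:,2]>33)&(Q[:,2]<45)&(np.abs(Q[:,0]+36)<20);print("tab",k.sum(),np.percentile(Q[k],[2,50,98],axis=0).round(1))
k=(np.abs(Q[:,1]+74)<14)&(Q[:,2]>40)&(Q[:,2]<52)&(np.abs(Q[:,0]-52)<20);print("knob",k.sum(),np.percentile(Q[k],[2,50,98],axis=0).round(1))
```

```text
guide [-21.9 -21.3 -20.3 -19.1 -18.4]
guide [15.7 16.1 16.7 18.2 18.7]
gate y [-14.5 -13.7  -2.   10.   11.4] x [-5.5 -5.4 -2.6 -0.2 -0.1]
nose x [22.94052538 23.20770532]
tab 247 [[-44.1 -41.7  33.7]
 [-35.2 -38.6  37.5]
 [-27.  -34.8  39. ]]Traceback (most recent call last):
  File "<stdin>", line 10, in <module>
    return _quantile_unchecked(
        a, q, axis, out, overwrite_input, method, keepdims, weights)
    return _ureduce(a,
                    func=_quantile_ureduce_func,
    ...<5 lines>...
                    overwrite_input=overwrite_input,
                    method=method)
    r = func(a, **kwargs)
    result = _quantile(arr,
                       quantiles=q,
    ...<2 lines>...
                       out=out,
                       weights=wgt)
    slices_having_nans = np.isnan(arr[-1, ...])
                                  ~~~^^^^^^^^^
IndexError: index -1 is out of bounds for axis 0 with size 0
```

```bash
sed -i 's/^TM=.*/TM=magT(516.7,123.2,58.1,.122)/' h.py
python3 - <<'E'
from h import *
gom([9,0,97],.27)
E
```

```text
world [476.3 118.2 146.6]
xyz [-6.13, 31.47, -2.71] ang [0.002, -0.529, 0.127] rows>= 5.1
```

Request:
{"fn": "move_arm", "kwargs": {"moves": [{"gripper": -1,"xyz": [-3,15,-3],"angular": [0,-0.25,0.06]},{"gripper": -1,"xyz": [-3,15,-3],"angular": [0,-0.25,0.06]},{"gripper": -1,"xyz": [-3,15,-3],"angular": [0,-0.25,0.06]},{"gripper": -1,"xyz": [-6.1,31.5,-2.7],"angular": [0,-0.529,0.127]},{"gripper": -1,"xyz": [-6.1,31.5,-2.7],"angular": [0,-0.529,0.127]},{"gripper": -1,"xyz": [-6.1,31.5,-2.7],"angular": [0,-0.529,0.127]},{"gripper": -1,"xyz": [-6.1,31.5,-2.7],"angular": [0,-0.529,0.127]},{"gripper": -1,"xyz": [-6.1,31.5,-2.7],"angular": [0,-0.529,0.127]},{"gripper": -1,"xyz": [-6.1,31.5,-2.7],"angular": [0,-0.529,0.127]}]}}

```text
clock: 9.9
position: [475.3, 117.4, 144.5]
ee_rot: [-0.06, 0.989, 0.009, 0.132]
contact_force: [0.1, -0.7, -0.6]
gripper_width: 26.4
```

Run:
```python
from h import *
where();gom([9,0,60],.27);gom([9,0,36],.27)
c,im,d=snap("w6");z=np.load("pics/w6.npz");P,uv=cloud(c,d,(240,200,400,420));Q=(P-TM[:3,3])@TM[:3,:3]
k=(np.abs(Q[:,1])<10)&(Q[:,2]>60)&(np.abs(Q[:,0]-10)<20);Q=Q[k];uv=uv[k]
for v in range(uv[:,1].min(),uv[:,1].max()+1,3):
    r=Q[uv[:,1]==v]
    if len(r)>3: print(v,len(r),np.median(r,axis=0).round(1))
```

```text
9.9 mag [ 7.  -0.7 95.8] F mag [-0.3 -0.7 -0.5] j [ 0.65  0.13 -0.72  0.27 -0.5  -2.32]
world [494.7 120.5 114.6]
xyz [-1.11, 0.06, 3.41] ang [0.001, -0.005, -0.002] rows>= 0.6
world [506.6 122.   93.8]
xyz [-1.72, 0.06, 5.73] ang [0.001, -0.005, -0.002] rows>= 1.0
9.9 [475.3 117.4 144.5] 26.4 [ 0.1 -0.7 -0.6]
285 38 [ 5.  -0.3 71.1]
288 41 [ 4.9  0.4 81.5]
291 44 [ 4.8  0.1 90.6]
294 46 [ 4.9  0.1 97.9]
297 48 [  5.    0.  104.9]
300 50 [  5.6   0.  108.4]
303 50 [  6.7   0.  108.5]
306 50 [  7.9   0.  108.7]
309 50 [  9.2   0.  108.5]
312 49 [ 10.4   0.2 108.4]
396 42 [ 16.7   6.2 169.6]
399 74 [ 16.8   2.6 170.9]
402 93 [ 17.    0.6 171.8]
405 94 [ 16.8   0.5 173.7]
408 96 [ 16.9   0.5 174.9]
411 99 [ 17.2   0.4 175.8]
414 102 [ 17.4   0.2 176.7]
417 102 [ 17.6   0.2 177.5]
```

Cassette is square to the deck (centre x 9, y 0). Lowering it.

Request:
{"fn": "move_arm", "kwargs": {"moves": [{"gripper": -1,"xyz": [-1.1,0.05,3.4],"angular": [0,-0.005,0]},{"gripper": -1,"xyz": [-1.4,0.05,4.6],"angular": [0,-0.005,0]},{"gripper": -1,"xyz": [-1.7,0.05,5.7],"angular": [0,-0.005,0]},{"gripper": -1,"xyz": [-1.7,0.05,5.7],"angular": [0,-0.005,0]},{"gripper": -1,"xyz": [-1.7,0.05,5.7],"angular": [0,-0.005,0]}]}}

```text
clock: 10.58
position: [506.5, 123.0, 94.9]
ee_rot: [-0.061, 0.989, 0.01, 0.135]
contact_force: [-0.1, -0.6, -0.2]
gripper_width: 26.1
```

Run:
```python
from h import *
where()
```

```text
10.57 mag [ 9.6  1.1 37. ] F mag [-0.2 -0.6 -0. ] j [ 0.6   0.25 -0.75  0.37 -0.34 -2.38]
```

Request:
{"fn": "move_arm", "kwargs": {"moves": [{"gripper": -1,"xyz": [0.05,-0.1,0.15],"angular": [0,0,0]},{"gripper": -1,"xyz": [0.05,-0.1,0.15],"angular": [0,0,0]},{"gripper": 0,"xyz": [0.05,-0.1,0.15],"angular": [0,0,0]},{"gripper": 0,"xyz": [0.05,-0.1,0.15],"angular": [0,0,0]},{"gripper": 0,"xyz": [0.05,-0.1,0.15],"angular": [0,0,0]},{"gripper": 0,"xyz": [0.05,-0.1,0.15],"angular": [0,0,0]},{"gripper": 0,"xyz": [1,-0.1,-4],"angular": [0,0,0]},{"gripper": 0,"xyz": [1.5,-0.1,-8],"angular": [0,0,0]},{"gripper": 0,"xyz": [1.5,-0.1,-8],"angular": [0,0,0]}]}}

```text
clock: 11.7
position: [471.8, 118.6, 170.6]
ee_rot: [-0.062, 0.988, 0.011, 0.138]
contact_force: [0.9, 0.8, -0.8]
gripper_width: 42.8
```

```bash
cat >> h.py <<'E'
def bay(n,zmin=25):
    c,im,d=load(n);P,uv=cloud(c,d,(0,0,640,480));Q=(P-TM[:3,3])@TM[:3,:3]
    k=(np.abs(Q[:,1])<24)&(Q[:,0]>-12)&(Q[:,0]<48)&(Q[:,2]<70);Q=Q[k]
    for y in range(-24,24,6):
        r=Q[(Q[:,1]>=y)&(Q[:,1]<y+6)];print(y,[int(np.median(r[b,2])) if (b:=(r[:,0]>=x)&(r[:,0]<x+3)).any() else None for x in range(-12,48,3)])
    for lo in(zmin,):
        r=Q[(Q[:,2]>36)];print("top>36",len(r),np.percentile(r,[2,50,98],axis=0).round(1) if len(r) else "")
E
python3 - <<'E'
from h import *
where();snap("w7");bay("w7")
E
```

```text
11.7 mag [ 17.2   0.9 120. ] F mag [ 0.5  0.7 -1.2] j [ 0.66  0.08 -0.69  0.25 -0.57 -2.3 ]
11.7 [471.8 118.6 170.6] 42.8 [ 0.9  0.8 -0.8]
-24 [2, 1, 1, 1, 0, 1, 0, 1, 1, 1, 0, 0, 0, 0, 0, 0, 0, 18, 18, 19]
-18 [4, 3, 3, 2, 1, 7, 3, 0, 0, 0, 0, 0, 0, 0, 0, 0, 1, 18, 19, 19]
-12 [3, 2, 29, 30, 39, 39, 35, 0, 0, 0, 0, 0, 0, 0, 0, 0, 13, 19, 19, 19]
-6 [2, 3, 29, 29, 39, 39, 34, 0, 0, 0, 0, 0, 17, 20, 19, 18, 18, 19, 19, 18]
0 [2, 2, 29, 29, 39, 39, 35, 1, 0, 0, 0, 0, 16, 19, 19, 18, 19, 19, 21, 19]
6 [2, 2, 29, 29, 39, 39, 35, 0, 0, 0, 0, 0, 0, 0, 0, 1, 18, 19, 19, 19]
12 [4, 4, 3, 3, 27, 39, 32, 0, 0, 0, 0, 0, 0, 0, 0, 13, 18, 19, 19, 19]
18 [3, 2, 2, 2, 1, 2, 0, 3, 6, 4, 1, 0, 0, 0, 0, 17, 18, 18, 18, 18]
top>36 424 [[  0.4 -12.   38.2]
 [  3.4   1.3  39.7]
 [  6.5  14.6  41.3]]
```

First cassette stands home (x 0–8, y +1, top 40). Now the second one.

Run:
```python
from h import *
gorack(CB,130)
```

```text
xyz [-2.45, -30.88, 4.6] ang [0.003, 0.534, -0.127] rows>= 5.0
```

Request:
{"fn": "move_arm", "kwargs": {"moves": [{"gripper": 0.1,"xyz": [-1,-15,0],"angular": [0,0.26,-0.06]},{"gripper": 0.1,"xyz": [-1,-15,0],"angular": [0,0.26,-0.06]},{"gripper": 0.1,"xyz": [-1,-15,0],"angular": [0,0.26,-0.06]},{"gripper": 0.1,"xyz": [-2.4,-30.9,4.6],"angular": [0,0.534,-0.127]},{"gripper": 0.1,"xyz": [-2.4,-30.9,4.6],"angular": [0,0.534,-0.127]},{"gripper": 0.1,"xyz": [-2.4,-30.9,4.6],"angular": [0,0.534,-0.127]},{"gripper": 0.1,"xyz": [-2.4,-30.9,4.6],"angular": [0,0.534,-0.127]},{"gripper": 0.1,"xyz": [-2.4,-30.9,4.6],"angular": [0,0.534,-0.127]},{"gripper": 0.1,"xyz": [-2.4,-30.9,4.6],"angular": [0,0.534,-0.127]}]}}

```text
clock: 12.88
position: [544.2, -183.8, 129.1]
ee_rot: [-0.124, 0.984, -0.016, -0.13]
contact_force: [-0.8, -0.3, 0.7]
gripper_width: 47.0
```

Run:
```python
from h import *
c,im,d=snap("w8")
P,uv=cloud(c,d,(200,60,440,400));k=(P[:,2]>38)&(P[:,2]<50)&(np.linalg.norm(P[:,:2]-CB,axis=1)<28)
q=P[k][:,:2].astype(np.float32);print(k.sum(),q.mean(0),P[k][:,2].max(),cv2.minAreaRect(q));gorack(CB,31)
```

```text
12.875 [ 544.2 -183.8  129.1] 47.0 [-0.8 -0.3  0.7]
448 [ 547.6348  -183.35837] 47.945701736593136 ((548.5874633789062, -183.24317932128906), (8.100913047790527, 27.820913314819336), 14.01214599609375)
xyz [-2.65, -0.04, 9.48] ang [0.001, -0.003, 0.002] rows>= 1.6
```

Request:
{"fn": "move_arm", "kwargs": {"moves": [{"gripper": 0.1,"xyz": [-1.6,0,5.5],"angular": [0,0,0]},{"gripper": 0.1,"xyz": [-2.75,0,9.5],"angular": [0,0,0]},{"gripper": 0.1,"xyz": [-2.75,0,9.5],"angular": [0,0,0]},{"gripper": -1,"xyz": [-2.75,0,9.5],"angular": [0,0,0]},{"gripper": -1,"xyz": [-2.75,0,9.5],"angular": [0,0,0]},{"gripper": -1,"xyz": [-2.75,0,9.5],"angular": [0,0,0]},{"gripper": -1,"xyz": [-2.5,0,8.5],"angular": [0,0,0]},{"gripper": -1,"xyz": [-1.4,0,5],"angular": [0,0,0]},{"gripper": -1,"xyz": [0,0,0],"angular": [0,0,0]},{"gripper": -1,"xyz": [0,0,0],"angular": [0,0,0]}]}}

```text
clock: 14.18
position: [548.1, -186.2, 134.8]
ee_rot: [-0.123, 0.984, -0.017, -0.124]
contact_force: [0.7, 0.0, -1.0]
gripper_width: 26.3
```

Run:
```python
from h import *
snap("w9");Q,uv=held("w9")
for v in range(uv[:,1].min(),uv[:,1].max()+1,3):
    k=uv[:,1]==v
    if k.sum()>3: print(v,k.sum(),np.median(Q[k],axis=0).round(1))
gom([13,0,105],.27)
```

```text
14.175 [ 548.1 -186.2  134.8] 26.3 [ 0.7  0.  -1. ]
1610 z hist {np.float64(-16.0): np.int64(242), np.float64(-14.0): np.int64(594), np.float64(-12.0): np.int64(77), np.float64(-10.0): np.int64(88), np.float64(-8.0): np.int64(78), np.float64(-6.0): np.int64(52), np.float64(-4.0): np.int64(44), np.float64(-2.0): np.int64(51), np.float64(0.0): np.int64(25), np.float64(2.0): np.int64(50), np.float64(4.0): np.int64(47), np.float64(6.0): np.int64(28), np.float64(8.0): np.int64(23), np.float64(11.0): np.int64(42), np.float64(13.0): np.int64(46), np.float64(15.0): np.int64(9), np.float64(17.0): np.int64(41), np.float64(19.0): np.int64(40), np.float64(21.0): np.int64(12), np.float64(23.0): np.int64(21)}
286 21 [-4.7 -5.2 24.4]
289 48 [-1.8  0.2 14.1]
292 51 [ 0.6 -0.   5.4]
295 53 [ 2.5 -0.  -1.9]
298 55 [ 4.4 -0.  -9. ]
301 57 [  4.9   0.  -12.9]
304 56 [  3.9   0.2 -13.4]
307 57 [  2.7   0.  -13.7]
310 57 [  1.5   0.  -14.1]
313 57 [  0.3   0.  -14.2]
316 18 [-3.5  0.2 -9.6]
world [475.8 118.2 155.5]
xyz [-0.02, 31.19, -2.46] ang [-0.0, -0.526, 0.126] rows>= 5.0
```

Request:
{"fn": "move_arm", "kwargs": {"moves": [{"gripper": -1,"xyz": [0,15,-3],"angular": [0,-0.25,0.06]},{"gripper": -1,"xyz": [0,15,-3],"angular": [0,-0.25,0.06]},{"gripper": -1,"xyz": [0,15,-3],"angular": [0,-0.25,0.06]},{"gripper": -1,"xyz": [0,31.2,-2.5],"angular": [0,-0.526,0.126]},{"gripper": -1,"xyz": [0,31.2,-2.5],"angular": [0,-0.526,0.126]},{"gripper": -1,"xyz": [0,31.2,-2.5],"angular": [0,-0.526,0.126]},{"gripper": -1,"xyz": [0,31.2,-2.5],"angular": [0,-0.526,0.126]},{"gripper": -1,"xyz": [0,31.2,-2.5],"angular": [0,-0.526,0.126]},{"gripper": -1,"xyz": [0,31.2,-2.5],"angular": [0,-0.526,0.126]}]}}

```text
clock: 15.35
position: [474.0, 118.3, 153.4]
ee_rot: [-0.061, 0.99, 0.009, 0.131]
contact_force: [0.3, -0.3, -1.0]
gripper_width: 26.5
```

Run:
```python
from h import *
where();gom([12.7,0,75],.27);gom([12.7,0,45],.27)
c,im,d=snap("w10");P,uv=cloud(c,d,(240,200,400,420));Q=(P-TM[:3,3])@TM[:3,:3]
k=(np.abs(Q[:,1])<10)&(Q[:,2]>60)&(Q[:,2]<125)&(np.abs(Q[:,0]-10)<20);Q=Q[k];uv=uv[k]
for v in range(uv[:,1].min(),uv[:,1].max()+1,3):
    r=Q[uv[:,1]==v]
    if len(r)>3: print(v,len(r),np.median(r,axis=0).round(1))
```

```text
15.35 mag [ 10.4   0.3 104. ] F mag [-0.3 -0.3 -1. ] j [ 0.65  0.11 -0.71  0.26 -0.54 -2.31]
world [490.4 120.  129.4]
xyz [-0.97, -0.03, 2.74] ang [0.001, -0.007, -0.001] rows>= 0.5
world [505.3 121.8 103.4]
xyz [-1.75, -0.04, 5.64] ang [0.001, -0.007, -0.001] rows>= 0.9
15.35 [474.  118.3 153.4] 26.5 [ 0.3 -0.3 -1. ]
286 39 [ 8.8 -0.2 79.4]
289 42 [ 8.7  0.1 90.2]
292 43 [ 8.6 -0.5 99.2]
295 46 [  8.7   0.2 106.6]
298 48 [  8.7  -0.2 113.8]
301 50 [  9.2   0.2 117.7]
304 49 [ 10.4  -0.  117.8]
307 51 [ 11.6  -0.  117.9]
310 50 [ 12.8   0.2 117.9]
313 50 [ 14.1   0.2 117.7]
316 17 [ 16.6   0.8 112.1]
```

Request:
{"fn": "move_arm", "kwargs": {"moves": [{"gripper": -1,"xyz": [-1,0,2.7],"angular": [0,-0.007,0]},{"gripper": -1,"xyz": [-1.4,0,4.3],"angular": [0,-0.007,0]},{"gripper": -1,"xyz": [-1.75,0,5.6],"angular": [0,-0.007,0]},{"gripper": -1,"xyz": [-1.75,0,5.6],"angular": [0,-0.007,0]},{"gripper": -1,"xyz": [-1.75,0,5.6],"angular": [0,-0.007,0]}]}}

```text
clock: 16.02
position: [504.9, 123.0, 104.4]
ee_rot: [-0.062, 0.989, 0.009, 0.134]
contact_force: [0.3, -0.1, -0.6]
gripper_width: 26.0
```

Run:
```python
from h import *
where()
```

```text
16.02 mag [13.   1.2 45.9] F mag [-0.  -0.1 -0.7] j [ 0.61  0.24 -0.74  0.34 -0.38 -2.36]
```

Request:
{"fn": "move_arm", "kwargs": {"moves": [{"gripper": -1,"xyz": [0,-0.08,0.05],"angular": [0,0,0]},{"gripper": -1,"xyz": [0,-0.08,0.05],"angular": [0,0,0]},{"gripper": 0,"xyz": [0,-0.08,0.05],"angular": [0,0,0]},{"gripper": 0,"xyz": [0,-0.08,0.05],"angular": [0,0,0]},{"gripper": 0,"xyz": [0,-0.08,0.05],"angular": [0,0,0]},{"gripper": 0,"xyz": [0,-0.08,0.05],"angular": [0,0,0]},{"gripper": 0,"xyz": [1,-0.1,-4],"angular": [0,0,0]},{"gripper": 0,"xyz": [1.5,-0.1,-8],"angular": [0,0,0]},{"gripper": 0,"xyz": [1.5,-0.1,-8],"angular": [0,0,0]}]}}

```text
clock: 17.15
position: [470.3, 118.7, 180.3]
ee_rot: [-0.062, 0.989, 0.011, 0.137]
contact_force: [0.9, -0.1, -0.0]
gripper_width: 42.7
```

Run:
```python
from h import *
where();snap("w11");bay("w11")
```

```text
17.15 mag [ 20.7   1.2 129.1] F mag [ 0.8 -0.3 -0.5] j [ 0.66  0.07 -0.68  0.24 -0.6  -2.29]
17.15 [470.3 118.7 180.3] 42.7 [ 0.9 -0.1 -0. ]
-24 [1, 2, 2, 0, 0, 0, 0, 0, 0, 0, 0, 0, 0, 0, 0, 0, 0, 18, 19, 19]
-18 [4, 3, 3, 2, 0, 8, 1, 0, 1, 0, 0, 0, 0, 0, 0, 0, 0, 18, 19, 19]
-12 [2, 3, 29, 29, 39, 40, 32, 40, 39, 32, 0, 0, 0, 0, 0, 0, 7, 19, 19, 18]
-6 [2, 3, 29, 29, 39, 40, 33, 40, 39, 32, 0, 0, 17, 19, 19, 18, 18, 19, 19, 19]
0 [2, 2, 29, 29, 39, 40, 36, 40, 39, 34, 0, 0, 15, 19, 18, 18, 19, 19, 21, 19]
6 [2, 3, 29, 29, 39, 39, 38, 39, 40, 32, 0, 0, 0, 0, 0, 1, 18, 18, 19, 19]
12 [4, 3, 3, 3, 39, 39, 34, 39, 39, 31, 0, 0, 0, 0, 0, 13, 19, 18, 19, 19]
18 [3, 2, 5, 7, 4, 7, 8, 8, 8, 7, 8, 8, 7, 0, 0, 18, 18, 18, 19, 19]
top>36 749 [[  0.3 -11.6  37.6]
 [  6.5   1.6  39.9]
 [ 14.   15.3  41.3]]
```

Both cassettes are home (tops at 40, x 0–16). Now the pawl tab, from its right-hand side.

Run:
```python
from h import *
gom([-36,-66,80],.15);gom([-36,-66,21],.15)
```

```text
world [454.1  49.  109.4]
xyz [4.18, -6.68, 5.98] ang [0.004, 0.123, 0.001] rows>= 1.6
world [483.4  52.6  58.3]
xyz [2.72, -6.71, 11.7] ang [0.004, 0.123, 0.001] rows>= 2.2
```

Request:
{"fn": "move_arm", "kwargs": {"moves": [{"gripper": -1,"xyz": [4.2,-6.7,3],"angular": [0,0.123,0]},{"gripper": -1,"xyz": [4.2,-6.7,6],"angular": [0,0.123,0]},{"gripper": -1,"xyz": [4.2,-6.7,6],"angular": [0,0.123,0]},{"gripper": -1,"xyz": [4.2,-6.7,6],"angular": [0,0.123,0]},{"gripper": -1,"xyz": [3.5,-6.7,9],"angular": [0,0.123,0]},{"gripper": -1,"xyz": [2.7,-6.7,11.7],"angular": [0,0.123,0]},{"gripper": -1,"xyz": [2.7,-6.7,11.7],"angular": [0,0.123,0]},{"gripper": -1,"xyz": [2.7,-6.7,11.7],"angular": [0,0.123,0]}]}}

```text
clock: 18.2
position: [483.2, 52.6, 58.2]
ee_rot: [-0.063, 0.995, 0.006, 0.074]
contact_force: [-0.0, 0.1, 0.6]
gripper_width: 0.1
```

Run:
```python
from h import *
where();gom([-36,-50,21],.15);gom([-36,-36,21],.15)
```

```text
18.2 mag [-36.2 -66.   21. ] F mag [0.3 0.1 0.6] j [ 0.47  0.31 -0.7   0.12 -0.43 -2.02]
world [481.4  68.5  58.3]
xyz [-0.02, 1.6, 0.0] ang [0.002, -0.001, 0.002] rows>= 0.3
world [479.7  82.4  58.3]
xyz [-0.03, 3.0, 0.01] ang [0.002, -0.001, 0.002] rows>= 0.5
```

Request:
{"fn": "move_arm", "kwargs": {"moves": [{"gripper": -1,"xyz": [0,1,0],"angular": [0,0,0]},{"gripper": -1,"xyz": [0,1.6,0],"angular": [0,0,0]},{"gripper": -1,"xyz": [0,2.2,0],"angular": [0,0,0]},{"gripper": -1,"xyz": [0,2.2,0],"angular": [0,0,0]}]}}

```text
clock: 18.7
position: [480.1, 74.3, 57.3]
ee_rot: [-0.063, 0.995, 0.005, 0.073]
contact_force: [0.2, -1.1, 0.5]
gripper_width: -0.0
```

Run:
```python
from h import *
where();c,im,d=snap("w12");P,uv=cloud(c,d,(200,200,440,400));Q=(P-TM[:3,3])@TM[:3,:3]
k=(np.abs(Q[:,1]+35)<22)&(Q[:,2]>24)&(Q[:,2]<37.5)&(np.abs(Q[:,0]+36)<14);print(k.sum())
for z0 in(24,28,32): 
    y=Q[k&(Q[:,2]>z0)&(Q[:,2]<z0+5),1]; print(z0,len(y),np.percentile(y,[2,25,50,75,98]).round(1) if len(y) else "")
```

```text
18.7 mag [-37.  -44.1  20.5] F mag [ 0.3 -1.1  0.4] j [ 0.52  0.31 -0.71  0.13 -0.42 -2.09]
18.7 [480.1  74.3  57.3] -0.0 [ 0.2 -1.1  0.5]
1282
24 33 [-52.2 -43.7 -38.6 -29.4 -26.5]
28 281 [-55.6 -49.1 -42.5 -35.1 -28.9]
32 979 [-55.6 -38.1 -27.8 -25.1 -22.5]
```

Request:
{"fn": "move_arm", "kwargs": {"moves": [{"gripper": -1,"xyz": [0,0.3,0],"angular": [0,0,0]},{"gripper": -1,"xyz": [0,0.55,0],"angular": [0,0,0]},{"gripper": -1,"xyz": [0,0.55,0],"angular": [0,0,0]},{"gripper": -1,"xyz": [0,0.55,0],"angular": [0,0,0]}]}}

```text
clock: 19.25
position: [479.5, 79.2, 57.0]
ee_rot: [-0.062, 0.995, 0.005, 0.073]
contact_force: [0.8, -0.9, -0.4]
gripper_width: -0.1
```

Run:
```python
from h import *
where();sc,dd=arm.get_image("scene")
cv2.imwrite("pics/s13.png",sc);np.save("pics/s13.npy",dd);c,im,d=snap("w13");bay("w13")
# pointer motion in scene: compare with s3
s3=cv2.imread("pics/s3.png").astype(int)
c=arm.get_calibration("scene")
for th in(0,.179,.255): 
    ph=np.arctan2(-22,164)+th; print(th,proj(c,ap(TM,[32+208*np.sin(ph),90-208*np.cos(ph),12]))[0].round(1), proj(c,ap(TM,[32+165*np.sin(ph),90-165*np.cos(ph),45]))[0].round(1))
```

```text
19.25 mag [-37.2 -39.1  20.2] F mag [ 0.3 -1.  -0.7] j [ 0.53  0.31 -0.71  0.14 -0.42 -2.1 ]
19.3 [479.5  79.2  57.1] -0.3 [ 0.7 -1.1  0.9]
-24 [None, None, None, None, None, None, None, None, None, None, None, None, None, None, None, None, None, None, None, None]
-18 [None, None, None, None, None, None, None, None, None, None, None, None, None, None, None, None, None, None, None, None]
-12 [68, 69, None, None, None, None, None, None, None, None, None, None, None, None, None, None, None, None, None, None]
-6 [68, 69, None, None, None, None, None, None, None, None, None, None, None, None, None, None, None, None, None, None]
0 [None, None, 30, 29, 29, None, None, None, None, None, None, None, None, None, None, None, None, None, None, None]
6 [None, None, 29, 30, 36, None, None, None, None, None, None, None, None, None, None, None, None, None, None, None]
12 [None, None, None, 30, 32, None, None, None, None, None, None, None, None, None, None, None, None, None, None, None]
18 [None, None, None, None, None, None, None, None, None, None, None, None, None, None, None, None, None, None, None, None]
top>36 296 [[-11.4  -9.2  36.4]
 [ -9.5  -4.8  67.5]
 [  1.6  11.7  69.9]]
0 [333.8 265.5] [313.5 248.1]
0.179 [343.3 251.8] [321.2 237.4]
0.255 [346.4 245.8] [323.8 232.7]
```

Request:
{"fn": "move_arm", "kwargs": {"moves": [{"gripper": -1,"xyz": [0,-1,0],"angular": [0,0,0]},{"gripper": -1,"xyz": [0,-2.5,0],"angular": [0,0,0]},{"gripper": -1,"xyz": [0,-3,-4],"angular": [0,0,0]},{"gripper": -1,"xyz": [0,-5,-9],"angular": [0,0,0]},{"gripper": -1,"xyz": [0,-5.5,-13],"angular": [0,-0.12,0]},{"gripper": -1,"xyz": [0,-5.5,-13],"angular": [0,-0.12,0]},{"gripper": -1,"xyz": [0,-5.5,-13],"angular": [0,-0.12,0]},{"gripper": -1,"xyz": [0,-5.5,-13],"angular": [0,-0.12,0]}]}}

```text
clock: 20.35
position: [467.4, 22.1, 184.3]
ee_rot: [-0.062, 0.989, 0.009, 0.131]
contact_force: [-0.3, 0.2, -0.0]
gripper_width: 0.2
```

Run:
```python
from h import *
where();c,im,d=snap("w14");bay("w14")
P,uv=cloud(c,d,(0,0,640,480));Q=(P-TM[:3,3])@TM[:3,:3]
k=(np.abs(Q[:,1]+33)<14)&(Q[:,2]>31)&(Q[:,2]<40)&(np.abs(Q[:,0]+36)<14);print("tab",k.sum(),np.percentile(Q[k],[2,50,98],axis=0).round(1))
sc,dd=arm.get_image("scene")
cv2.imwrite("pics/s14c.png",cv2.resize(sc[195:315,230:385],None,fx=3.8,fy=3.8,interpolation=cv2.INTER_CUBIC))
```

```text
20.35 mag [ 10.1 -94.3 139.9] F mag [-0.3  0.2  0.1] j [ 0.45  0.03 -0.66  0.14 -0.63 -2.  ]
20.35 [467.4  22.1 184.3] 0.2 [-0.3  0.2 -0. ]
-24 [0, 1, 2, 1, 1, 0, 0, 0, 0, 0, 1, 1, 2, 1, 18, 18, 19, 18, 19, 1]
-18 [4, 3, 11, 12, 19, 19, 10, 19, 15, 0, 0, 0, 0, 15, 18, 19, 19, 19, 19, None]
-12 [2, 2, 29, 30, 39, 40, 32, 39, 39, 24, 0, 0, 0, 12, 18, 19, 18, 19, 18, None]
-6 [3, 2, 29, 29, 39, 39, 36, 39, 39, 31, 17, 18, 17, 17, 19, 19, 19, 18, 18, None]
0 [2, 2, 29, 29, 39, 39, 36, 39, 39, 33, 19, 20, 18, 18, 18, 21, 21, 18, 18, None]
6 [2, 2, 28, 29, 38, 39, 38, 39, 39, 31, 0, -1, None, 18, 19, 19, 18, 19, 18, None]
12 [4, 3, 3, 29, 39, 39, 35, 39, 39, 32, 0, 0, 0, 16, 18, 19, 18, 19, 18, 0]
18 [3, 2, 3, None, 0, None, None, None, None, None, 7, 8, 8, 18, 19, 18, 18, 19, 18, 0]
top>36 655 [[  0.4 -12.7  36.3]
 [  6.2   0.2  39.7]
 [ 14.   14.7  41.1]]
tab 259 [[-44.1 -40.2  31.4]
 [-35.6 -36.8  35.8]
 [-27.4 -32.8  37.3]]
```

View pics/s14c.png

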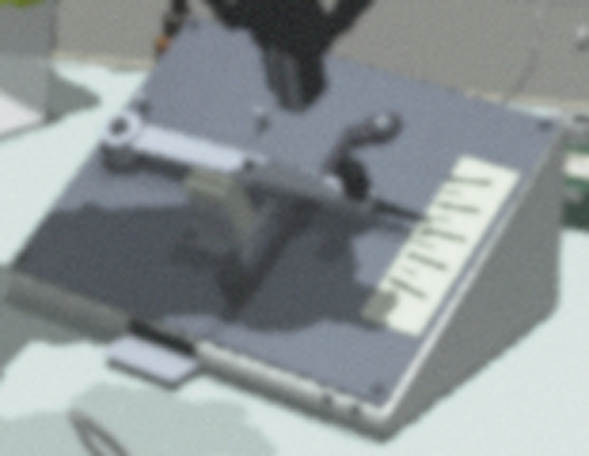

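The scene shows the arm closed on the pair, with the pointer over mark 2. Depth puts the nose at x ≈ 16 against the second cassette, and the tab is back at y −37. Handing in.

```bash
python3 -c "
from bench import arm
arm.job_done()"
```

```text
the job is handed in; nothing more can be done
```

The feeder is loaded as asked and the job is handed in at about 20 s of the 64 s. I pushed the knob until the pointer was at mark 3, held by the ratchet. I then dropped both rack cassettes into the bay one behind the other, and tripped the pawl tab so the arm closed on the pair.

**Last checks:**
- **Cassettes:** depth shows both standing against the gate at x 0–16 mm. Their tops are 40 mm above the deck and they sit within about 1 mm of centre.
- **Arm:** the nose is at about x 16 mm, touching the second cassette, and the pointer reads over mark 2 after a parallax correction.
- **Pawl:** the tab is back at y −37 mm, its engaged position.
- **Robot:** it stands clear of everything, with wrist force near zero.

**Snags and gaps:**
- The full 30° deck tilt ran into joint limits. I gripped the cassettes with the tool tilted about 15° back and inserted them at about 15° forward instead.
- My first estimate of the magazine's position was off by about 5 mm sideways. I corrected it from close wrist-camera depth before placing anything.
- I did not re-measure the timer, dish and marker at the end. The arm never went near them.

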